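# Load a power module in the test jig, dial its test number and clamp the contacts

## Robot

A 6-joint arm with a two-finger parallel gripper is mounted at the origin on the work surface. World frame = base frame: x ahead of the robot, y to its left, z up, the work surface at z = 0. Lengths are in m, angles in rad, forces in N, time in s.
With the tool pointing down it reaches from about 0.3 to 0.775 m from the base axis. Payload 14.6 kg.
Tool frame: the origin (TCP) lies at the centre of the arm's flange, where the gripper is bolted on; the fingertips stand 199 mm ahead of it and the grasp point (between the pads) lies ctrl.hold_point_z ahead of it (ctrl.hold_point_z is the distance from the TCP to the grasp point, in m); z points along the fingers, x is the direction in which the jaws open and shut, and the axes are right-handed (so a half turn about z gives the same grasp; the last joint's range is limited). The gripper opens to 94 mm and grips with 3 to 60 N. Pads are 16 mm wide; open, the fingers measure 119 mm over their backs; the gripper's body (75 mm by 177 mm) begins 78 mm behind the grasp point.
Start: joints at [1.277, 0.3, 1.521, -0, 1.321, -0.067], TCP at [0.124, 0.536, 0.405] pointing down, gripper open.
Joint ranges: [-3.03, 3.03], [-0.79, 2.21], [0.23, 2.52], [-1.04, 4.18], [0, 3.07], [-2.55, 2.55]. Speed limits (rad/s): [2.22, 2.22, 2.57, 3.14, 3.14, 3.14].

## Interface

Orientations are given as a unit quaternion [w, x, y, z].
In Python, from rig import ctrl gives the robot as it stands. The module is installed in compiled form; this text tells all that it offers.
- The arm moves only by the tool apply_moves, never from a script. Its argument "targets" is a list of rows, each a list of 3 entries, a list of its own where there are three numbers: the opening, from -1 (shut) to 1 (fully open), then the shift along the world's x, y, z in m, then the turn about the world's z in degrees. In form: [[hand, [tx, ty, tz], turn], ...]. A call has exactly 8 rows; each row is the pose to reach, as a shift and turn from the pose commanded when the call began; what a row does not reach only later rows make up. A row lasts 1/10 s, in which the tool goes at most 50 mm and 8.59 degrees, less where a joint would pass 70% of its speed; a pose out of reach is approached as far as the arm can. A call with a gripper value outside its range is refused whole. The fingers move at their own pace and stop on an object; "grip_force" is the grip in N (left out, the last holds). Time passes only in rows, so rows that repeat a pose let the fingers close, or fill a call up. It gives the time, the measured TCP pose, the force and the opening at its end, in the units of the state.
- ctrl.observe(): the state, without advancing time (a new reading comes with each control period).
- ctrl.read_camera(name): name is "scene" or "top" or "wrist"; returns a dict with "frame" (400x640x3 uint8, red, green, blue), "depth" (400x640 float32, m along the optical axis (not along the pixel's ray), 0 where there is no reading), "K" (3x3 intrinsics, pixels), "rvec" (rotation vector, rad) and "tvec" (3), from world to camera coordinates, as OpenCV has them; the wrist camera has in their place "tool_from_camera" (4x4, takes a point from camera to tool coordinates, whose origin is the TCP and whose axes are the tool frame's). Camera axes: x right, y down, z forward; pixel columns grow to the right and rows downward; lengths in m; the calibration is good to about 2 mm. A picture is of the moment at which its call begins: read the wrist's pose just before it.
- ctrl.job_done(): hands the job in, once; it reports no verdict.
Trained networks look in the newest picture that a camera, given by its name, has taken for a name from the list of things; names that differ only in an ending like _2 or _b are one class to them, and where a whole thing is asked for, a point or a joint stands for the part that bears it (a point fixed in the world has none). Each returns a list of dicts, best first, with "score" (0 to 1); they miss things now and then, are a little off and sometimes report something else, mostly with a low value. They report only what shows in the picture. A call takes as long as a camera call. They do not tell look-alikes from the thing itself.
- ctrl.find_in(camera, label): "point" ([column, row] in pixels, amid what is visible of it).
- ctrl.outline_of(camera, label): "region" (400x640 bool, what is visible of it) and "point" ([column, row] in pixels, amid what is visible of it).
The state is a dict: "clock": time; "joint_pos": joint angles; "qd": joint speeds; "joint_efforts": joint torques, N m; "position": TCP position; "tcp_rot": TCP orientation; "ft_force": force on the tool from outside, world axes, zero at the start; "wrist_torque": the same for the moment, N m; "gripper_width": opening from 0.0 (shut) to 1.0 (fully open).
Only numpy, scipy, OpenCV 4.12 (cv2) and the standard library are available. Lean on these libraries where they do the work, as an engineer would, in place of code of your own. Each camera call takes 0.05 s, during which the arm holds its last target.

## Task

Stand the grey power module upright, plug end up, in the nest of the test jig and dial test number 47 on the jig's two thumbwheels (4 on the left wheel, 7 on the right as seen from the robot). Then push the sprung contact slide up against the module by its ball handle and swing the handle into its holding notch, so that the slide stays there when you let go. Leave the flux bottle, the solder reel and the brush where they are.

Things in the scene. Friction and masses are not known exactly. Their poses are not given: they have to be found in the camera images.
- module_centre (a point): Loose power module, about 0.15 kg: grey case 28 mm thick (x) x 40 wide (y) x 60 tall (z), black plug block 16 x 24 x 8 mm on its top end, brass strips low on its narrow sides, white labels on its broad sides; either way round. Flat foot: it can stand alone. This point: centre of the case, 30 mm from the foot; z points foot to plug end. It starts lying on a broad side, z level, 28 mm high.
- jig_plate (a point): Centre of the top of the test jig's flat aluminium top plate, 55 mm above the bench. The jig is a fixed grey box, 174 (x) x 264 (y) mm. Axes: z up, x away from the robot at yaw 0, y to the left. The nest, the thumbwheels and the slide all stand on it, and 'jig axes' below means these.
- nest (a point): Nest floor (= top plate), where the middle of the module's foot is once clamped; jig axes. The module stands with its 28 mm along x between two cheeks (33 mm apart, 8 thick, 26 high, flared mouths) and its 40 mm along y between the contact block and a lip 8 mm high at y = -24 mm. Play: 2.5 mm each way in x, 4 mm to -y only. Put down 2 mm to -y of this point it is clear all round.
- contact_block (a point): Top centre of the black contact block at the +y side of the nest, 20 (y) x 52 (x) x 58 mm high, 30 mm to +y of the nest point. Its face touches the clamped module's narrow side, so no finger fits there: the module goes in gripped across its 28 mm, above the cheeks.
- tens_axle (a point): Centre of the left thumbwheel (tens); jig axes. Black wheel, 14 mm wide, axle along y 8 mm below the plate's top. Rim radius 26 mm with ten white digits; between them ten ribs, 3 mm thick, to radius 31: ribs 18 and 54 degrees either side of the top. The digit set is the top one, at index marks. A fingertip 1.5 mm above the rim, moved level along x across the top, pushes one rib on by one digit.
- units_axle (a point): Centre of the right thumbwheel (units), the same as the left one, 36 mm to its right (-y). Nothing else stands between or beside the wheels.
- tens (a joint): Angle of the left thumbwheel, rad: 0.6283 per digit, 0 at digit 0, 5.655 at digit 9, stops just beyond both. Grows when the top of the wheel moves to +x of the jig. Detents pull it onto the nearest digit when let go; passing one takes about 2 N at the ribs.
- units (a joint): Angle of the right thumbwheel, the same.
- handle_ball (a point): Centre of the 20 mm black ball on the contact slide's handle, an 8 mm post out of an L-slot in a gate plate (top 48 mm above the jig plate). At rest: upright, 80 mm above the jig plate, 100 mm to -y of the nest. Push it 27 mm to +y (4 N growing to 16 N with a module), then swing it to -x into the notch: 0.42 rad about an axis along y 56 mm below the ball = 23 mm to -x, 5 mm down.
- contact_slide (a joint): Travel of the slide to +y towards the nest, m: 0 at rest, 0.028 at its stop, 0.022 when let go in the notch, where it stays. Let go anywhere else, its spring snaps it back to 0.
- slide_handle (a joint): Swing of the handle, rad: 0 upright, grows towards -x of the jig, 0.42 at the bottom of the notch. It can swing only with the slide at 0.022 or more.
- contact_head (a joint): How far the sprung contact head on the front of the slide (black block 24 x 12 x 22 mm, 13 to 35 mm above the nest floor) is pressed back, m: 0 free, about 0.0025 when it clamps the module. With the slide at rest it is 19 mm from a clamped module's side.
- flux_bottle_mark (a point): Bystander: white plastic bottle, 38 mm diameter, 75 mm high; this point is its centre, half-way up.
- solder_reel_mark (a point): Bystander: grey metal solder reel standing on its flange, 60 mm diameter, 41 mm high; this point is its centre, half-way up.
- flux_brush_grip (a point): Bystander: flux brush lying on the bench, 150 mm long; this point is on its handle.
Not all that is in view belongs to the job. Leave any blue or pink look-alike of the part that bears module_centre alone.

How it is judged:
On the way, in this order (a step that is already met when the one before it is completed fails the run):
1. the module stands in the nest and the thumbwheels show 47, in either order, with the slide not yet in its notch (angle between module_centre's own z axis and vertical below 0.08 rad and x of module_centre in the frame of nest between -0.004 and 0.004 m and y of module_centre in the frame of nest between -0.007 and 0.003 m and z of module_centre in the frame of nest between 0.027 and 0.033 m and value of joint tens between 2.36 and 2.66 rad and value of joint units between 4.25 and 4.55 rad and value of joint slide_handle below 0.2 rad), for 0.2 s.
2. the slide is held in its notch with its contacts pressed on the module (value of joint contact_slide above 0.019 m and value of joint slide_handle above 0.28 rad and value of joint contact_head above 0.001 m), for 0.2 s.
At the end, for the whole second after the job is handed in: Module upright in the nest, plug up (tilt < 0.08 rad; within 4 mm in x, 3 mm in y and z of its clamped place); left wheel at 4, right at 7 (within 0.15 rad); slide held in its notch (travel 19 to 25 mm, handle swung over 0.28 rad), contact head pressed back over 1 mm (all of step 2 and value of joint contact_slide below 0.025 m and angle between module_centre's own z axis and vertical below 0.08 rad and x of module_centre in the frame of nest between -0.004 and 0.004 m and y of module_centre in the frame of nest between -0.003 and 0.003 m and z of module_centre in the frame of nest between 0.027 and 0.033 m and value of joint tens between 2.36 and 2.66 rad and value of joint units between 4.25 and 4.55 rad); the robot touches nothing.
It fails at once if the flux bottle is moved by more than 30 mm (distance of flux_bottle_mark from where it was at the start of the episode above 0.03 m).
It fails at once if the solder reel is moved by more than 30 mm (distance of solder_reel_mark from where it was at the start of the episode above 0.03 m).
It fails at once if the brush is moved by more than 30 mm (distance of flux_brush_grip from where it was at the start of the episode above 0.03 m).
It also fails if it takes over 72 s, if anything falls off the work surface, if the arm or the gripper's body presses on something with over 40 N, if the wrist force passes 120 N, or if a joint passes its speed limit or range.

## Working session

There is one attempt and no reset: what is moved stays moved. The work goes in short steps, Python scripts to look and compute and a tool call to move; the robot and the scene stay as the last step left them, time stands still between calls to the robot, and variables do not carry over. Pictures are saved under pics/ and viewed, and the job is handed in when it is done.

Besides the shell and the picture viewer there is one more tool, called after "Request:" by a JSON object that holds its "method" and its "body". apply_moves: Moves the arm, as the interface text tells. Its arguments: {"type":"object","properties":{"targets":{"type":"array"},"grip_force":{"type":"number"}},"required":["targets"]}

```bash
mkdir -p pics; ls
cat > h.py <<'E'
import numpy as np, cv2
from rig import ctrl
from scipy.spatial.transform import Rotation as R
def cam(name):
    s=ctrl.observe(); c=ctrl.read_camera(name)
    if name=='wrist':
        q=s['tcp_rot']; T=np.eye(4); T[:3,:3]=R.from_quat([q[1],q[2],q[3],q[0]]).as_matrix(); T[:3,3]=s['position']
        c['W']=T@np.array(c['tool_from_camera'])
    else:
        T=np.eye(4); T[:3,:3]=cv2.Rodrigues(np.array(c['rvec'],float))[0]; T[:3,3]=np.array(c['tvec']).ravel()
        c['W']=np.linalg.inv(T)
    return c
def cloud(c):
    K=np.array(c['K']); d=c['depth']; v,u=np.mgrid[:400,:640]
    P=np.stack([(u-K[0,2])/K[0,0]*d,(v-K[1,2])/K[1,1]*d,d],-1)
    W=c['W']; X=P@W[:3,:3].T+W[:3,3]; X[d==0]=np.nan
    return X
def save(c,n,crop=None,s=1):
    im=c['frame'][:,:,::-1]
    if crop: a,b,cc,d=crop; im=im[b:d,a:cc]
    cv2.imwrite('pics/'+n,cv2.resize(im,None,fx=s,fy=s,interpolation=cv2.INTER_CUBIC))
E
python3 - <<'E'
from h import *
s=ctrl.observe(); print(s); print(ctrl.hold_point_z)
for n in ['scene','top','wrist']:
    c=cam(n); save(c,n+'0.png'); X=cloud(c)
    np.savez(n+'0.npz',X=X,f=c['frame'],W=c['W'],K=c['K'])
    print(n,c['K'][0],c['W'][:3,3])
    for l in ['module_centre','jig_plate','nest','contact_block','tens_axle','units_axle','handle_ball','flux_bottle_mark','solder_reel_mark','flux_brush_grip']:
        for r in ctrl.find_in(n,l)[:3]:
            p=np.round(r['point']).astype(int); print(l,round(r['score'],2),p,X[min(p[1],399),min(p[0],639)].round(3))
E
```

```text
pics
{'clock': 0.0, 'joint_pos': array([ 1.27738979e+00,  3.00442619e-01,  1.52160778e+00,  2.11464091e-06,
        1.32069175e+00, -6.65999436e-02]), 'qd': array([-0.00101129,  0.0011539 , -0.00176156,  0.00111567, -0.00063594,
        0.00037722]), 'joint_efforts': array([-1.95786786e-03, -5.31796038e+01, -3.52743423e+01,  7.07262894e-02,
        2.41380930e-02, -2.01233240e-05]), 'position': array([0.12366703, 0.53587211, 0.40409053]), 'tcp_rot': array([ 3.26238935e-04,  7.82581355e-01,  6.22548064e-01, -4.73184676e-04]), 'ft_force': array([-0.28650535, -1.1920874 , -0.19459792]), 'wrist_torque': array([0.01779558, 0.026967  , 0.02477554]), 'gripper_width': 0.995957628764387}
0.1804
scene [411.27066784   0.         319.13951984] [1.08312974 0.02938326 0.82541144]
module_centre 0.81 [368 223] [0.534 0.2   0.029]
module_centre 0.77 [429 247] [0.613 0.327 0.026]
module_centre 0.76 [413 210] [0.508 0.316 0.03 ]
jig_plate 0.72 [201 254] [ 0.61  -0.173  0.083]
nest 0.85 [200 250] [ 0.608 -0.172  0.096]
tens_axle 0.76 [206 246] [ 0.606 -0.158  0.105]
units_axle 0.67 [201 254] [ 0.61  -0.
[... 524 characters left out ...]
 [0.501 0.315 0.029]
module_centre 0.6 [275 209] [0.529 0.191 0.025]
nest 0.73 [442 212] [ 0.519 -0.225  0.072]
nest 0.71 [421 196] [ 0.56  -0.178  0.056]
contact_block 0.87 [420 194] [ 0.563 -0.17   0.079]
contact_block 0.61 [457 214] [ 0.514 -0.262  0.073]
tens_axle 0.61 [421 198] [ 0.555 -0.179  0.055]
units_axle 0.69 [423 200] [ 0.55  -0.183  0.056]
handle_ball 0.57 [438 179] [ 0.589 -0.197  0.146]
flux_bottle_mark 0.69 [256 147] [0.681 0.236 0.07 ]
flux_bottle_mark 0.3 [435 179] [ 0.59  -0.19   0.143]
flux_bottle_mark 0.29 [416 198] [ 0.555 -0.165  0.06 ]
solder_reel_mark 0.56 [317 239] [0.452 0.083 0.043]
wrist [358.39602692   0.         319.65313154] [0.0434283  0.55500161 0.38360319]
```

View pics/scene0.png

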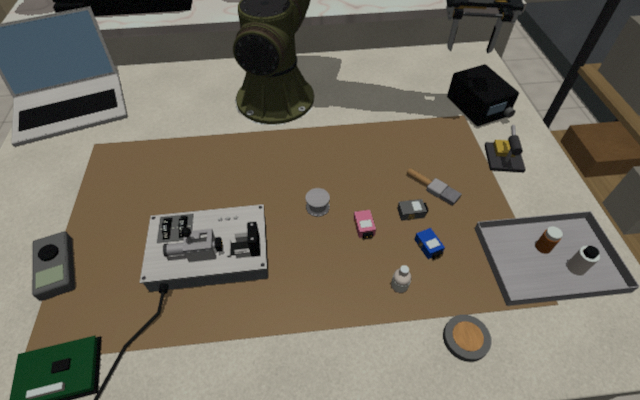

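View pics/top0.png

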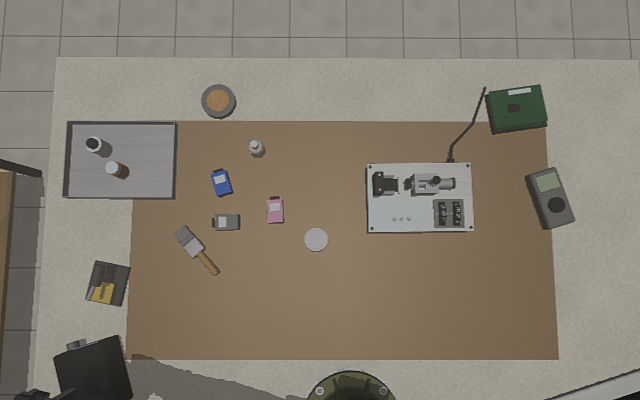

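Run:
```python
import numpy as np,cv2
t=np.load('top0.npz')['f'][:,:,::-1]; s=np.load('scene0.npz')['f'][:,:,::-1]
cv2.imwrite('pics/j_top.png',cv2.resize(t[150:270,360:500],None,fx=5,fy=5,interpolation=2)[:600])
cv2.imwrite('pics/j_sc.png',cv2.resize(s[190:320,130:290],None,fx=4.6,fy=4.6,interpolation=2))
cv2.imwrite('pics/m_top.png',cv2.resize(t[160:260,190:310],None,fx=5,fy=5,interpolation=2))
```

```text
(no output)
```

View pics/j_top.png

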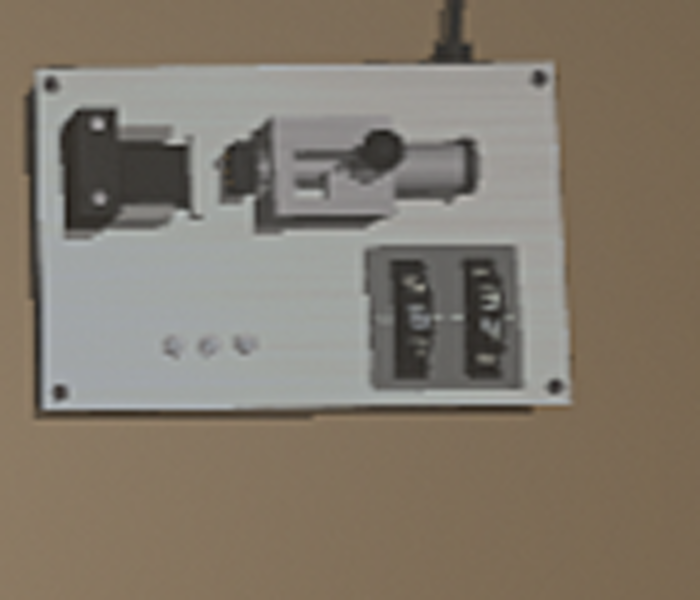

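View pics/j_sc.png

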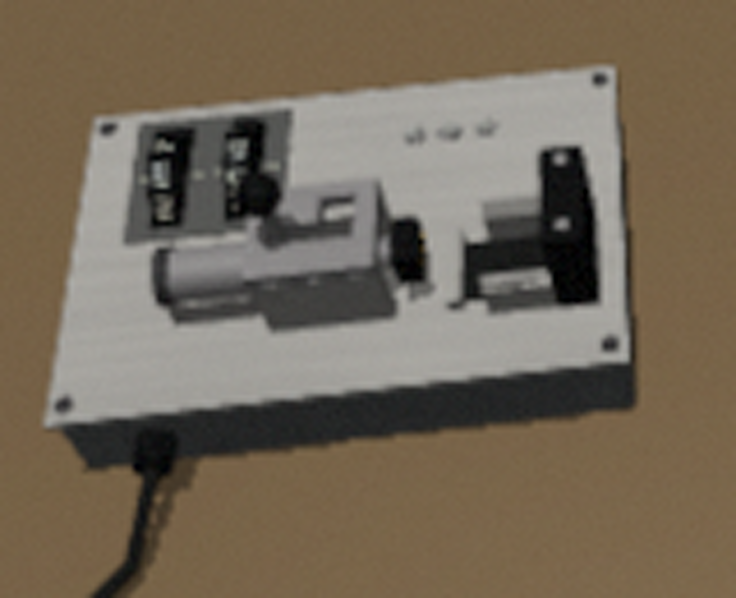

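View pics/m_top.png

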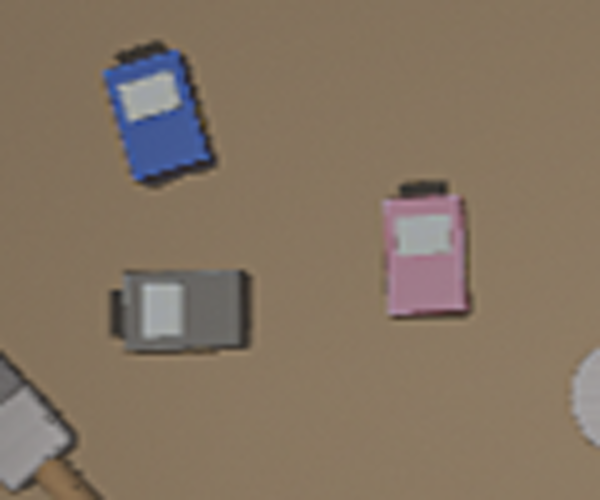

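Run:
```python
import numpy as np,cv2
for n in ['top','scene']:
    d=np.load(n+'0.npz'); X=d['X']; f=d['f'].astype(int)
    m=(X[...,2]>.05)&(X[...,2]<.062)&(X[...,0]>.4)&(X[...,0]<.75)&(X[...,1]<-.03)&(X[...,1]>-.42)&(f.min(-1)>110)
    P=X[m]; r=cv2.minAreaRect(P[:,:2].astype(np.float32)*1000); print(n,'plate',r,np.median(P[:,2]),m.sum())
    # objects above bench near module
    g=(abs(f-f.mean(-1,keepdims=True)).max(-1)<14)
    b=(X[...,2]>.018)&(X[...,2]<.036)&(abs(X[...,0]-.5)<.05)&(abs(X[...,1]-.315)<.055)&g
    nl,lab,st,ce=cv2.connectedComponentsWithStats(b.astype(np.uint8)); k=1+np.argmax(st[1:,4])
    P=X[lab==k]; print(n,'mod',cv2.minAreaRect(P[:,:2].astype(np.float32)*1000),P[:,2].min(),np.median(P[:,2]),st[k])
    # bench
    print('bench',np.nanmedian(X[...,2][(abs(X[...,0]-.4)<.05)&(abs(X[...,1]-.0)<.05)]))
    c=lambda lo,hi,a: X[(X[...,2]>lo)&(X[...,2]<hi)&a]
    box=(X[...,0]>.4)&(X[...,0]<.75)&(X[...,1]<-.03)&(X[...,1]>-.42)
    B=c(.138,.16,box); print('ball top', B.shape, B.mean(0) if len(B) else '', B[:,2].max() if len(B) else '')
    B=c(.108,.12,box); print('block top', np.median(B,0), cv2.minAreaRect(B[:,:2].astype(np.float32)*1000))
    B=c(.098,.108,box); print('gate', np.median(B,0), cv2.minAreaRect(B[:,:2].astype(np.float32)*1000))
    bb=c(.01,.06,(X[...,0]>.35)&(X[...,0]<.47)&(X[...,1]>.3)); print('brush',bb.min(0),bb.max(0))
```

```text
top plate ((559.2484741210938, -176.0121612548828), (173.89259338378906, 264.979248046875), 0.6812300086021423) 0.055864111853669796 4754
top mod ((496.9232482910156, 318.6490478515625), (38.892234802246094, 68.72171783447266), 0.13140909373760223) 0.018288618803383283 0.02808725918185917 [212 214  27  16 400]
bench 0.0013134063806162777
ball top (50, 3) [ 0.58838075 -0.19443426  0.14331601] 0.14905962571283693
block top [ 0.5876666  -0.06462512  0.11323714] ((585.4420776367188, -123.57988739013672), (137.46372985839844, 50.953060150146484), 89.08747100830078)
gate [ 0.58424989 -0.17896236  0.10351692] ((586.3524780273438, -132.62094116210938), (48.508026123046875, 154.0783233642578), 0.7089855670928955)
brush [0.35047038 0.33335758 0.01002997] [0.46771342 0.66094617 0.05219553]
scene plate ((557.456298828125, -173.2615509033203), (175.72052001953125, 263.7549133300781), 0.713863730430603) 0.05403372964191938 4722
scene mod ((496.6546630859375, 320.9758605957031), (41.63663864135742, 67.5865707397461), 2.781330108642578) 0.018026972931975416 0.026897975976455157 [399 199  29  18 387]
bench -0.0003340648818309644
ball top (50, 3) [ 0.59024243 -0.19153967  0.14166243] 0.14503271132976714
block top [ 0.59048129 -0.06253579  0.11205808] ((585.2720336914062, -123.71651458740234), (143.0623321533203, 53.41860580444336), 89.53174591064453)
gate [ 0.59343234 -0.17472823  0.10180958] ((586.798583984375, -129.78085327148438), (154.2517547607422, 51.72730255126953), 89.16426086425781)
brush [0.35020941 0.33680428 0.01004303] [0.46989914 0.66276687 0.05500875]
```

Request:
{"method": "apply_moves", "body": {"targets": [[0.3, [0.03, -0.016, -0.01], -8], [0.3, [0.07, -0.036, -0.03], -16], [0.3, [0.11, -0.056, -0.05], -24], [0.3, [0.15, -0.076, -0.07], -32], [0.3, [0.19, -0.096, -0.09], -40], [0.3, [0.23, -0.116, -0.1], -48], [0.3, [0.27, -0.141, -0.1], -56], [0.3, [0.31, -0.161, -0.1], -64]], "grip_force": 4}}

```text
clock: 2.45
position: [0.4352, 0.3735, 0.3043]
tcp_rot: [0.0, 0.994, 0.11, -0.0]
ft_force: [-0.3, 0.5, -0.7]
gripper_width: 0.649
```

Request:
{"method": "apply_moves", "body": {"targets": [[0.3, [0.035, -0.02, 0], -7], [0.3, [0.063, -0.035, 0], -13], [0.3, [0.063, -0.035, 0], -13], [0.3, [0.063, -0.035, 0], -13], [0.3, [0.063, -0.035, 0], -13], [0.3, [0.063, -0.035, 0], -13], [0.3, [0.063, -0.035, 0], -13], [0.3, [0.063, -0.035, 0], -13]]}}

```text
clock: 3.25
position: [0.4963, 0.3403, 0.3048]
tcp_rot: [-0.0, 1.0, 0.001, 0.0]
ft_force: [0.8, 0.3, -0.2]
gripper_width: 0.65
```

Run:
```python
from h import *
c=cam('wrist'); save(c,'w1.png'); X=cloud(c); f=c['frame'].astype(int)
s=ctrl.observe(); print(s['clock'],s['position'],s['gripper_width'],s['joint_pos'].round(2),s['tcp_rot'])
g=(abs(f-f.mean(-1,keepdims=True)).max(-1)<14)
b=(X[...,2]>.018)&(X[...,2]<.036)&(abs(X[...,0]-.5)<.05)&(abs(X[...,1]-.315)<.06)&g
nl,lab,st,ce=cv2.connectedComponentsWithStats(b.astype(np.uint8)); k=1+np.argmax(st[1:,4])
P=X[lab==k]; print(cv2.minAreaRect(P[:,:2].astype(np.float32)*1000),np.percentile(P[:,:2],[1,99],axis=0),np.median(P[:,2]),st[k])
```

```text
3.3 [0.49637835 0.34020013 0.30474377] 0.6522779643254375 [0.54 0.51 1.47 0.   1.16 0.54] [-3.50573204e-05  9.99999917e-01  4.02278777e-04  4.80790664e-05]
((495.88262939453125, 322.0523376464844), (39.69911193847656, 68.47994232177734), 1.4900894165039062) [[0.47658747 0.28973584]
 [0.51545315 0.35562136]] 0.02698832705546128 [ 293  191   53   87 4157]
```

View pics/w1.png

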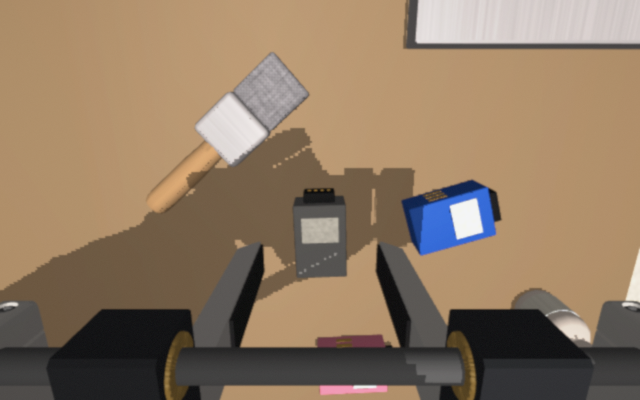

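The wrist picture shows the grey module at (320, 235) with its plug at row 194. The blue one at (452, 218) and the pink one at (352, 362) are look-alikes. The grey one fits the description, so I'm going down on it.

Request:
{"method": "apply_moves", "body": {"targets": [[0.3, [0, 0.001, -0.03], 0], [0.3, [0, 0.002, -0.06], 0], [0.3, [0, 0.002, -0.08], 0], [0.3, [0, 0.002, -0.09], 0], [-0.3, [0, 0.002, -0.09], 0], [-0.3, [0, 0.002, -0.09], 0], [-0.3, [0, 0.002, -0.09], 0], [-0.3, [0, 0.002, -0.09], 0]], "grip_force": 4}}

```text
clock: 4.1
position: [0.4969, 0.3421, 0.2159]
tcp_rot: [-0.001, 1.0, 0.0, 0.001]
ft_force: [-0.3, 0.1, 3.7]
gripper_width: 0.425
```

Run:
```python
from h import *
c=cam('wrist'); save(c,'w2.png')
s=ctrl.observe(); print(s['clock'],s['position'],s['gripper_width'],s['ft_force'])
r=58.3
```

```text
4.15 [0.49691163 0.34206651 0.21591657] 0.42395446848439794 [-1.54967001 -0.3211625   6.19330541]
```

View pics/w2.png

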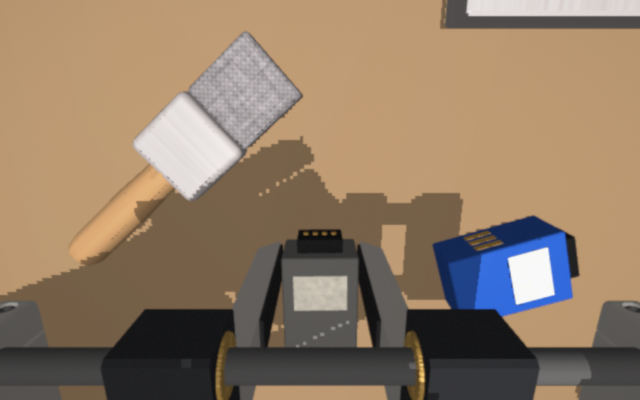

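Request:
{"method": "apply_moves", "body": {"targets": [[-0.3, [0, -0.002, 0.005], 0], [-0.3, [0, -0.005, 0.009], 0], [-0.3, [0, -0.008, 0.013], 0], [-0.3, [0, -0.011, 0.017], 0], [-0.3, [0, -0.014, 0.021], 0], [-0.3, [0, -0.018, 0.024], 0], [-0.3, [0, -0.022, 0.027], 0], [-0.3, [0, -0.027, 0.03], 0]]}}

```text
clock: 4.95
position: [0.4966, 0.3146, 0.2449]
tcp_rot: [0.0, 1.0, 0.0, -0.0]
ft_force: [-0.2, 0.8, -0.3]
gripper_width: 0.425
```

Run:
```python
from h import *
c=cam('wrist'); save(c,'w3.png')
c=cam('scene'); save(c,'s3.png',(360,170,480,260),5)
s=ctrl.observe(); print(s['clock'],s['position'],s['gripper_width'],s['ft_force'])
```

```text
5.05 [0.49679204 0.31437492 0.24507513] 0.42628530039799384 [ 0.7209805  -0.27315916 -1.85134296]
```

View pics/w3.png

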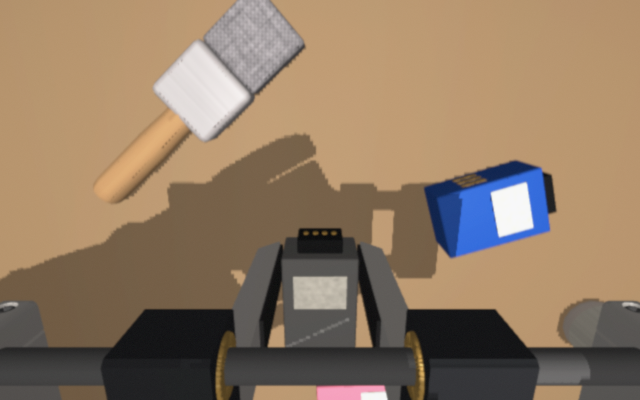

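View pics/s3.png

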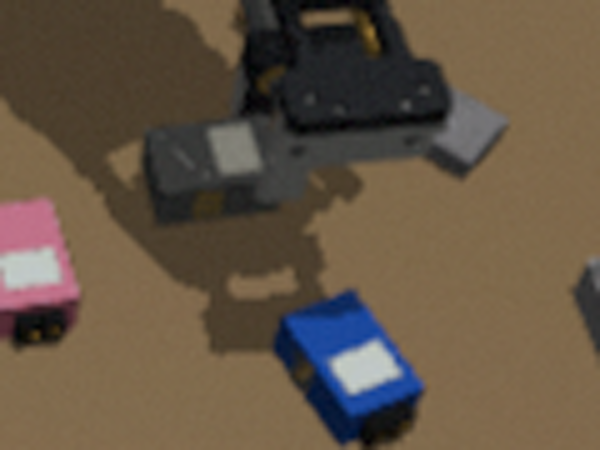

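The module came up flat, so at this grip the friction is too high for it to pivot. I'll set it back, then regrip higher and nearer the plug with a smaller contact patch and less force.

Request:
{"method": "apply_moves", "body": {"targets": [[-0.3, [0, 0.01, -0.012], 0], [-0.3, [0, 0.027, -0.026], 0], [-0.3, [0, 0.027, -0.0295], 0], [0.1, [0, 0.027, -0.0295], 0], [0.1, [0, 0.028, -0.028], 0], [0.1, [0, 0.03, -0.0225], 0], [-0.3, [0, 0.031, -0.0225], 0], [-0.3, [0, 0.031, -0.0225], 0]], "grip_force": 3}}

```text
clock: 5.85
position: [0.4968, 0.3459, 0.2228]
tcp_rot: [-0.0, 1.0, -0.0, 0.0]
ft_force: [0.9, 0.3, 2.9]
gripper_width: 0.423
```

Request:
{"method": "apply_moves", "body": {"targets": [[-0.3, [0, 0, 0], 0], [-0.3, [0, 0, 0], 0], [-0.3, [0, -0.003, 0.006], 0], [-0.3, [0, -0.007, 0.013], 0], [-0.3, [0, -0.012, 0.019], 0], [-0.3, [0, -0.018, 0.024], 0], [-0.3, [0, -0.024, 0.028], 0], [-0.3, [0, -0.03, 0.031], 0]]}}

```text
clock: 6.65
position: [0.4967, 0.3153, 0.2537]
tcp_rot: [-0.0, 1.0, -0.0, 0.0]
ft_force: [0.1, 1.3, -0.0]
gripper_width: 0.423
```

Run:
```python
from h import *
c=cam('wrist'); save(c,'w4.png')
c=cam('scene'); save(c,'s4.png',(360,170,480,260),5)
s=ctrl.observe(); print(s['clock'],s['position'],s['gripper_width'],s['ft_force'])
```

```text
6.75 [0.49681859 0.31517392 0.25364363] 0.4234597327882941 [ 0.06651127 -0.01372153 -0.55924197]
```

View pics/w4.png

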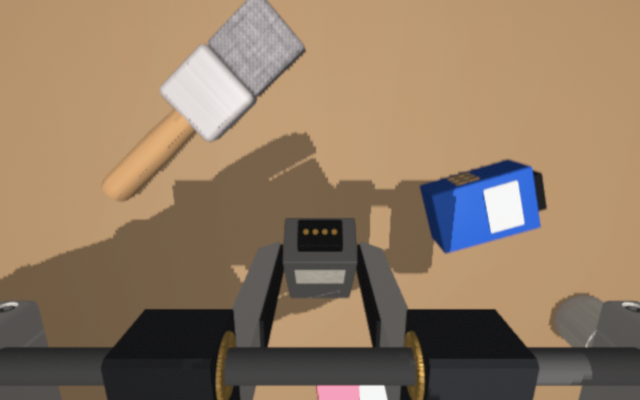

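View pics/s4.png

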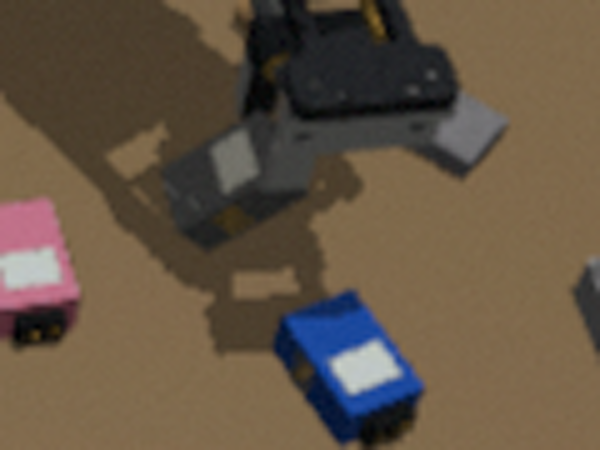

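It's pivoting now, at about 40°. I'll continue the arc over the foot edge.

Request:
{"method": "apply_moves", "body": {"targets": [[-0.3, [0, -0.005, 0.002], 0], [-0.3, [0, -0.01, 0.0035], 0], [-0.3, [0, -0.016, 0.005], 0], [-0.3, [0, -0.022, 0.0055], 0], [-0.3, [0, -0.028, 0.0055], 0], [-0.3, [0, -0.034, 0.005], 0], [-0.3, [0, -0.04, 0.004], 0], [-0.3, [0, -0.046, 0.003], 0]]}}

```text
clock: 7.55
position: [0.4966, 0.2693, 0.2559]
tcp_rot: [0.0, 1.0, 0.0, -0.0]
ft_force: [0.3, 0.6, -0.2]
gripper_width: 0.423
```

Run:
```python
from h import *
c=cam('wrist'); save(c,'w5.png')
c=cam('scene'); save(c,'s5.png',(360,170,480,260),5)
s=ctrl.observe(); print(s['clock'],s['position'],s['gripper_width'],s['ft_force'])
```

```text
7.65 [0.49668225 0.26914492 0.25581266] 0.4280432746380958 [-0.00239335  0.59939629  0.95414047]
```

View pics/w5.png

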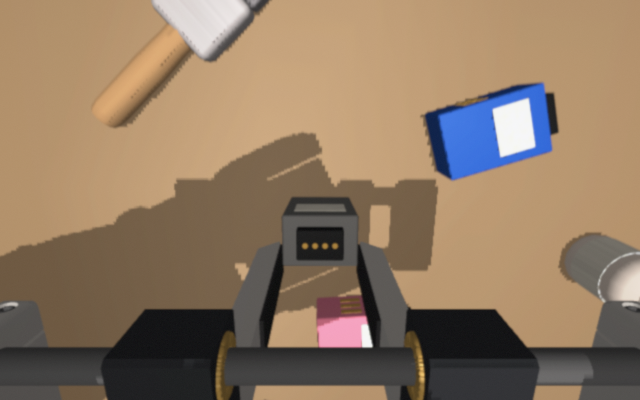

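View pics/s5.png

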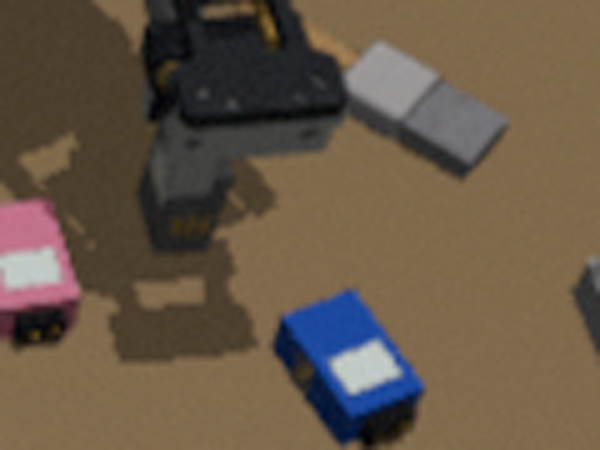

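```bash
cat >> h.py <<'E'
def modfit(c,cx,cy,zlo=.02,zhi=.085,r=.035):
    X=cloud(c)
    N=np.cross(X[2:,1:-1]-X[:-2,1:-1],X[1:-1,2:]-X[1:-1,:-2]); N/=np.linalg.norm(N,axis=-1,keepdims=True)
    Xc=X[1:-1,1:-1]; m=(abs(Xc[...,0]-cx)<r)&(abs(Xc[...,1]-cy)<r)&(Xc[...,2]>zlo)&(Xc[...,2]<zhi)
    return Xc,N,m
E
python3 - <<'E'
from h import *
c=cam('wrist'); X,N,m=modfit(c,.4968,.285)
v,u=np.mgrid[1:399,1:639]
def fit(mask,name):
    P=X[mask]; P=P[np.isfinite(P).all(1)]; ce=np.median(P,0); _,_,V=np.linalg.svd(P-P.mean(0),full_matrices=False); print(name,ce.round(4),V[2].round(3),len(P),P.min(0).round(3),P.max(0).round(3))
fit((u>300)&(u<340)&(v>233)&(v<255),'plugtop')
fit((u>288)&(u<352)&(v>218)&(v<225),'casetop')
fit((u>292)&(u<348)&(v>201)&(v<211),'face')
E
```

```text
plugtop [0.4965 0.2828 0.068 ] [ 0.    -0.097 -0.995] 818 [0.487 0.277 0.066] [0.506 0.288 0.07 ]
casetop [0.4965 0.2915 0.0591] [-0.005 -0.093  0.996] 378 [0.48  0.29  0.057] [0.513 0.293 0.061]
face [0.4965 0.2933 0.0369] [ 0.001  0.994 -0.106] 494 [0.48  0.291 0.021] [0.513 0.295 0.049]
```

The module is about 0.1 rad past upright with its foot down, so I'll level it, release, rise and turn the jaws 90°.

Request:
{"method": "apply_moves", "body": {"targets": [[-0.3, [0, 0.0025, 0], 0], [-0.3, [0, 0.0045, 0], 0], [0.05, [0, 0.0045, 0], 0], [0.1, [0, 0.0045, 0], 0], [0.3, [0, 0.0045, 0.01], 0], [0.3, [0, 0.0045, 0.03], 0], [0.3, [0, 0.0145, 0.04], 8], [0.3, [0, 0.0185, 0.045], 16]]}}

```text
clock: 8.5
position: [0.4968, 0.2889, 0.3031]
tcp_rot: [-0.0, 0.99, 0.142, 0.001]
ft_force: [0.6, 0.1, 0.5]
gripper_width: 0.648
```

Request:
{"method": "apply_moves", "body": {"targets": [[0.3, [0, 0, 0], 8], [0.3, [0, 0, 0], 16], [0.3, [0, 0, 0], 24], [0.3, [0, 0, 0], 32], [0.3, [0, 0, 0], 40], [0.3, [0, 0, 0], 48], [0.3, [0, 0, 0], 56], [0.3, [0, 0, 0], 64]]}}

```text
clock: 9.3
position: [0.4967, 0.2884, 0.3019]
tcp_rot: [0.0, 0.764, 0.645, 0.0]
ft_force: [0.1, -0.1, -0.4]
gripper_width: 0.649
```

Run:
```python
from h import *
c=cam('wrist'); save(c,'w6.png'); X=cloud(c)
s=ctrl.observe(); print(s['clock'],s['position'],s['gripper_width'],s['tcp_rot'].round(3),s['joint_pos'].round(2))
f=c['frame'].astype(int)
b=(X[...,2]>.052)&(X[...,2]<.075)&(abs(X[...,0]-.4968)<.04)&(abs(X[...,1]-.287)<.04)
P=X[b]; print(len(P),P.min(0),P.max(0),cv2.minAreaRect(P[:,:2].astype(np.float32)*1000))
```

```text
9.35 [0.49667649 0.28841041 0.30182872] 0.650250051591897 [0.    0.761 0.648 0.   ] [ 0.46  0.46  1.56  0.    1.13 -0.95]
2491 [0.47589758 0.26120629 0.05201112] [0.51662333 0.28946371 0.06895072] ((496.2645568847656, 275.32269287109375), (28.256324768066406, 40.71746063232422), 89.95745849609375)
```

View pics/w6.png

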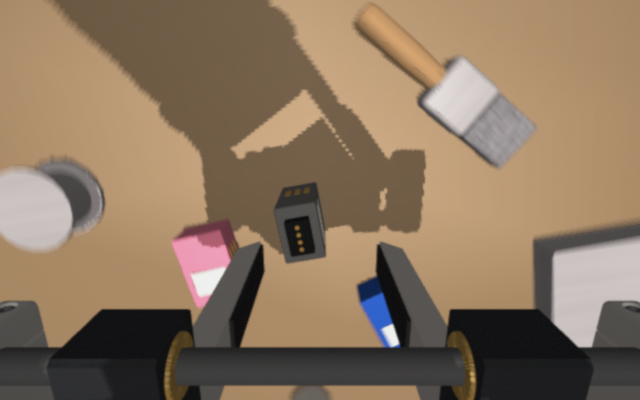

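The module stands at (0.496, 0.275), square to the axes. I'll grip it across its 28 mm.

Request:
{"method": "apply_moves", "body": {"targets": [[0.3, [0, -0.008, 0], 5], [0.3, [-0.0003, -0.013, -0.005], 10], [0.3, [-0.0003, -0.013, -0.03], 10], [0.3, [-0.0003, -0.013, -0.055], 10], [0.3, [-0.0003, -0.013, -0.07], 10], [0.3, [-0.0003, -0.013, -0.0705], 10], [-0.6, [-0.0003, -0.013, -0.0705], 10], [-0.6, [-0.0003, -0.013, -0.0705], 10]], "grip_force": 20}}

```text
clock: 10.15
position: [0.4967, 0.2756, 0.2319]
tcp_rot: [0.0, 0.707, 0.707, 0.001]
ft_force: [-0.3, 0.2, 0.3]
gripper_width: 0.513
```

Request:
{"method": "apply_moves", "body": {"targets": [[-0.6, [0, 0, 0], 0], [-0.6, [0, 0, 0], 0], [-0.6, [0, 0, 0.01], 0], [-0.6, [0, 0, 0.04], 0], [-0.6, [0, 0, 0.08], 0], [-0.6, [0, 0, 0.12], 0], [-0.6, [0, 0, 0.15], 0], [-0.6, [0, 0, 0.16], 0]]}}

```text
clock: 10.95
position: [0.4962, 0.2754, 0.3946]
tcp_rot: [0.001, 0.707, 0.707, 0.002]
ft_force: [0.2, 0.2, -1.2]
gripper_width: 0.295
```

Run:
```python
from h import *
c=cam('wrist'); save(c,'w7.png')
s=ctrl.observe(); print(s['clock'],s['position'],s['gripper_width'],s['tcp_rot'].round(4),s['joint_pos'].round(2))
```

```text
11.0 [0.49629187 0.27538082 0.3940705 ] 0.29547005044456554 [0.0008 0.7071 0.7071 0.0022] [ 0.44  0.35  1.48 -0.    1.31 -1.13]
```

View pics/w7.png

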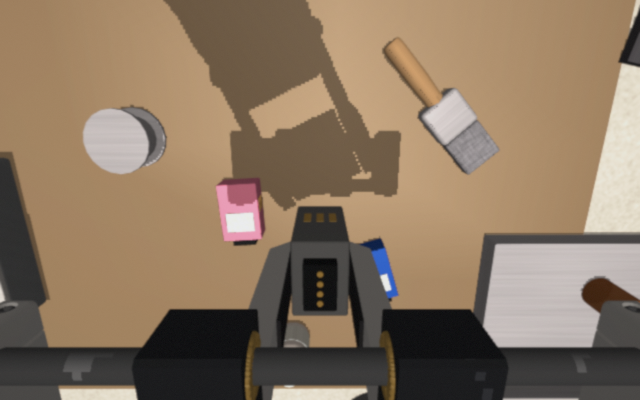

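Request:
{"method": "apply_moves", "body": {"targets": [[-0.6, [0.01, -0.03, 0], -6], [-0.6, [0.02, -0.07, 0], -13], [-0.6, [0.03, -0.11, 0], -20], [-0.6, [0.04, -0.15, 0], -28], [-0.6, [0.05, -0.19, 0], -36], [-0.6, [0.06, -0.23, 0], -44], [-0.6, [0.07, -0.27, 0], -52], [-0.6, [0.08, -0.31, 0], -60]]}}

```text
clock: 11.8
position: [0.5764, -0.0363, 0.3888]
tcp_rot: [-0.0, 0.967, 0.256, -0.001]
ft_force: [1.0, 0.0, -1.2]
gripper_width: 0.295
```

Request:
{"method": "apply_moves", "body": {"targets": [[-0.6, [0.005, -0.04, 0], -8], [-0.6, [0.01, -0.075, 0], -16], [-0.6, [0.01, -0.1, 0], -24], [-0.6, [0.01, -0.12, 0], -29.3], [-0.6, [0.01, -0.12, 0], -29.3], [-0.6, [0.01, -0.12, 0], -29.3], [-0.6, [0.01, -0.12, 0], -29.3], [-0.6, [0.01, -0.12, 0], -29.3]]}}

```text
clock: 12.6
position: [0.5865, -0.1537, 0.3904]
tcp_rot: [-0.0, 1.0, 0.007, -0.0]
ft_force: [0.5, -0.7, -1.2]
gripper_width: 0.299
```

Run:
```python
from h import *
s=ctrl.observe(); print(s['clock'],s['position'],s['gripper_width'],s['tcp_rot'].round(4),s['joint_pos'].round(2))
c=cam('wrist'); save(c,'w8.png'); X=cloud(c); np.savez('w8.npz',X=X,f=c['frame'],W=c['W'],K=c['K'])
```

```text
12.6 [ 0.5864555  -0.15368137  0.39038316] 0.29949606444214927 [-1.0e-04  1.0e+00  7.2e-03 -2.0e-04] [-0.32  0.44  1.37  0.    1.34 -0.33]
```

View pics/w8.png

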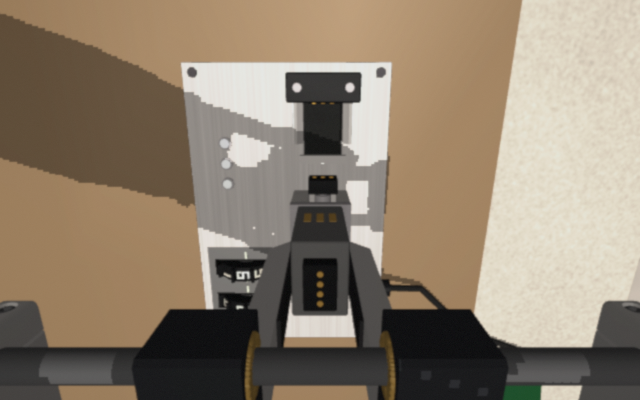

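Run:
```python
import numpy as np,cv2
d=np.load('w8.npz'); X=d['X']; f=d['f']; v,u=np.mgrid[:400,:640]
print(np.nanmedian(X[60:200,190:280,2]), np.nanmedian(X[50:200,450:500,2]))
m=(X[...,2]>.104)&(X[...,2]<.122)&(v<110)&(u>270)&(u<380)
P=X[m]; print('block',np.median(P,0),cv2.minAreaRect(P[:,:2].astype(np.float32)*1000),np.percentile(P[:,:2],[.5,99.5],axis=0))
m=(X[...,2]>.074)&(X[...,2]<.09)&(v>95)&(v<170)&(u>270)&(u<380)
P=X[m]; 
for s in (P[:,0]<.586,P[:,0]>.586):
  Q=P[s]; print('cheek',len(Q),np.median(Q,0),np.percentile(Q,[1,99],axis=0))
m=(X[...,2]>.049)&(X[...,2]<.06)&(v<320)&(f.min(-1)>0)&(u>175)&(u<400)
P=X[m]; print('plate',np.percentile(P,[.5,99.5],axis=0), cv2.minAreaRect(P[:,:2].astype(np.float32)*1000))
cv2.imwrite('pics/w8c.png',cv2.resize(f[60:200,270:380,::-1],None,fx=4.2,fy=4.2,interpolation=2))
cv2.imwrite('pics/w8d.png',cv2.resize(f[240:320,200:300,::-1],None,fx=6,fy=6,interpolation=2))
```

```text
0.053980471901533045 -0.000482435357213179
block [ 0.5869763  -0.06221528  0.11192057] ((586.8819580078125, -62.263702392578125), (51.92460250854492, 19.675996780395508), 0.7807753086090088) [[ 0.56116668 -0.07232075]
 [ 0.61244989 -0.0523209 ]]
cheek 397 [ 0.56795731 -0.08835307  0.07886767] [[ 0.5629962  -0.10424337  0.0740531 ]
 [ 0.57902113 -0.07309845  0.08197142]]
cheek 396 [ 0.60686925 -0.08735647  0.07887262] [[ 0.59368629 -0.10353185  0.07406475]
 [ 0.61143611 -0.07270299  0.08181911]]
plate [[ 0.47172687 -0.28085847  0.05216925]
 [ 0.64416724 -0.04129356  0.05811601]] ((558.311767578125, -162.68505859375), (174.5236358642578, 243.61734008789062), 0.8509906530380249)
```

View pics/w8c.png

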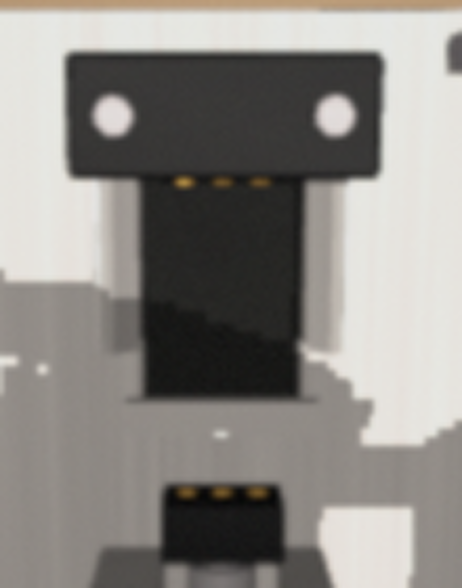

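View pics/w8d.png

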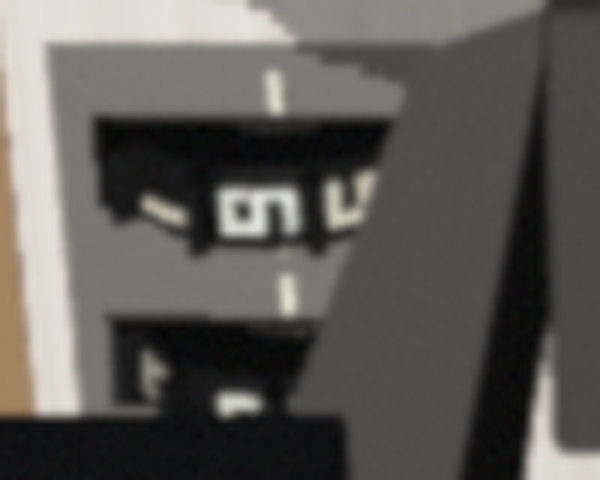

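Run:
```python
import numpy as np,cv2
d=np.load('w8.npz'); X=d['X']; v,u=np.mgrid[:400,:640]
m=(u>280)&(u<365)&(v>235)&(v<318)
for z in np.arange(.20,.25,.005): print(round(z,3),(m&(X[...,2]>z)&(X[...,2]<z+.005)).sum(),end=' ')
for name,b in (('plug',(u>302)&(u<337)&(v>262)&(v<311)),('casetop',(u>296)&(u<346)&(v>246)&(v<255)),('face',(u>300)&(u<342)&(v>215)&(v<238))):
    P=X[b]; P=P[np.isfinite(P).all(1)]; _,_,V=np.linalg.svd(P-np.median(P,0),full_matrices=False)
    print(name,np.median(P,0).round(4),V[2].round(3),np.percentile(P,[2,98],axis=0).round(4))
```

```text
0.2 99 0.205 261 0.21 2685 0.215 437 0.22 1830 0.225 192 0.23 181 0.235 181 0.24 157 0.245 145 plug [ 0.586  -0.1529  0.2221] [0.004 0.01  1.   ] [[ 0.5785 -0.1649  0.2206]
 [ 0.5935 -0.1419  0.2234]]
casetop [ 0.5865 -0.1385  0.214 ] [ 0.006 -0.105  0.994] [[ 0.5757 -0.1406  0.213 ]
 [ 0.5975 -0.1366  0.2152]]
face [ 0.5865 -0.1339  0.1934] [-0.012  1.     0.   ] [[ 0.5763 -0.1344  0.176 ]
 [ 0.5968 -0.1334  0.2087]]
```

Request:
{"method": "apply_moves", "body": {"targets": [[-0.6, [0.001, 0.03, 0], 0], [-0.6, [0.001, 0.055, 0], 0], [-0.6, [0.001, 0.0592, 0], 0], [-0.6, [0.001, 0.0592, -0.005], 0], [-0.6, [0.001, 0.0592, -0.015], 0], [-0.6, [0.001, 0.0592, -0.025], 0], [-0.6, [0.001, 0.0592, -0.025], 0], [-0.6, [0.001, 0.0592, -0.025], 0]]}}

```text
clock: 13.45
position: [0.5874, -0.0959, 0.3652]
tcp_rot: [-0.0, 1.0, 0.006, -0.0]
ft_force: [0.0, -0.2, -0.7]
gripper_width: 0.297
```

Run:
```python
from h import *
s=ctrl.observe(); print(s['clock'],s['position'],s['gripper_width'],s['tcp_rot'].round(4),s['ft_force'])
c=cam('wrist'); save(c,'w9.png',(220,60,420,340),2.1); X=cloud(c)
v,u=np.mgrid[:400,:640]
m=(X[...,2]>.104)&(X[...,2]<.122)&(X[...,1]>-.076)&(X[...,1]<-.04)&(abs(X[...,0]-.587)<.035)
P=X[m]; print('block',len(P),np.median(P,0),cv2.minAreaRect(P[:,:2].astype(np.float32)*1000),np.percentile(P[:,:2],[.5,99.5],axis=0))
b=(u>302)&(u<342)&(v>213)&(v<236); P=X[b]; print(np.median(P,0))
```

```text
13.45 [ 0.58738609 -0.09586001  0.36519986] 0.2971879869137839 [-1.0e-04  1.0e+00  5.9e-03 -4.0e-04] [ 0.0070587  -0.23565674 -0.7098968 ]
block 2457 [ 0.58683534 -0.06136281  0.11192267] ((586.9170532226562, -62.36964797973633), (52.19756317138672, 20.656423568725586), 0.6395862698554993) [[ 0.56120745 -0.07229468]
 [ 0.61257045 -0.05204312]]
[nan nan nan]
```

View pics/w9.png

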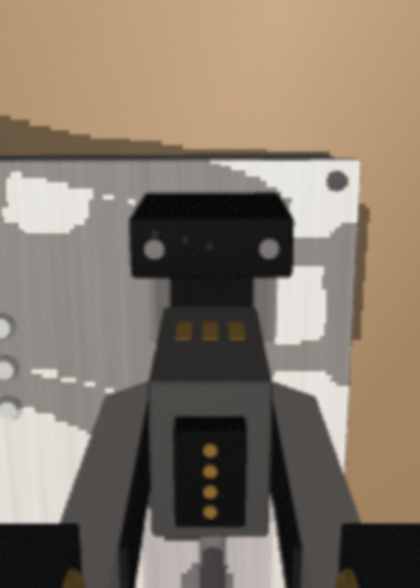

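Request:
{"method": "apply_moves", "body": {"targets": [[-0.6, [0, 0.0012, -0.01], 0], [-0.6, [0, 0.0012, -0.022], 0], [-0.6, [0, 0.0012, -0.034], 0], [-0.6, [0, 0.0012, -0.044], 0], [-0.6, [0, 0.0012, -0.052], 0], [-0.6, [0, 0.0012, -0.058], 0], [-0.6, [0, 0.0012, -0.063], 0], [-0.6, [0, 0.0012, -0.066], 0]]}}

```text
clock: 14.3
position: [0.5874, -0.0942, 0.2993]
tcp_rot: [-0.0, 1.0, 0.006, -0.0]
ft_force: [-0.2, 0.9, -2.0]
gripper_width: 0.294
```

Request:
{"method": "apply_moves", "body": {"targets": [[-0.6, [0, 0, -0.001], 0], [-0.6, [0, 0, -0.003], 0], [-0.6, [0, 0, -0.005], 0], [-0.6, [0, 0, -0.006], 0], [-0.6, [0, 0, -0.007], 0], [-0.6, [0, 0, -0.008], 0], [-0.6, [0, 0, -0.008], 0], [-0.6, [0, 0, -0.008], 0]]}}

```text
clock: 15.1
position: [0.5874, -0.0942, 0.2917]
tcp_rot: [0.0, 1.0, 0.006, 0.0]
ft_force: [-0.5, 0.1, -1.2]
gripper_width: 0.295
```

Request:
{"method": "apply_moves", "body": {"targets": [[-0.6, [0, 0, -0.001], 0], [-0.6, [0, 0, -0.0015], 0], [-0.6, [0, 0, -0.002], 0], [-0.6, [0, 0, -0.0025], 0], [-0.6, [0, 0, -0.003], 0], [-0.6, [0, 0, -0.003], 0], [-0.6, [0, 0, -0.003], 0], [-0.6, [0, 0, -0.003], 0]]}}

```text
clock: 15.9
position: [0.5873, -0.0942, 0.2903]
tcp_rot: [0.0, 1.0, 0.006, 0.0]
ft_force: [-7.3, 0.5, 15.4]
gripper_width: 0.298
```

Run:
```python
from h import *
s=ctrl.observe(); print(s['clock'],s['position'],s['gripper_width'],s['ft_force'])
c=cam('wrist'); save(c,'w10.png',(220,60,420,340),2.1)
```

```text
15.9 [ 0.58732859 -0.0941987   0.29029004] 0.2976486144820032 [-7.32611015  0.5153859  15.44020883]
```

View pics/w10.png

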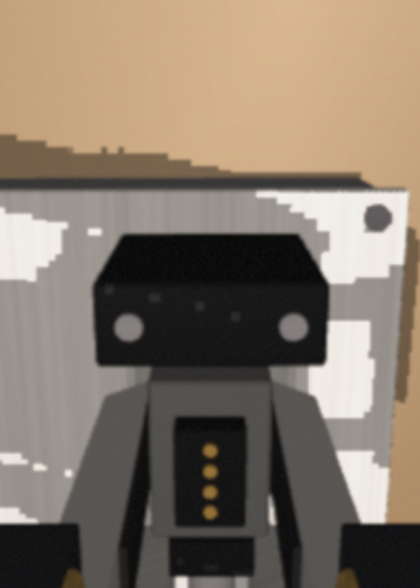

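Request:
{"method": "apply_moves", "body": {"targets": [[-0.6, [0, 0, 0.001], 0], [-0.6, [0, 0, 0.0015], 0], [-0.2, [0, 0, 0.0015], 0], [-0.1, [0, 0, 0.0015], 0], [-0.1, [0, 0, 0.0015], 0], [-0.1, [0, 0, 0.02], 0], [-0.1, [0, 0, 0.05], 0], [-0.1, [0, 0, 0.07], 0]]}}

```text
clock: 16.75
position: [0.5874, -0.0942, 0.3603]
tcp_rot: [0.0, 1.0, 0.006, 0.001]
ft_force: [1.0, -0.7, 0.6]
gripper_width: 0.448
```

Run:
```python
from h import *
s=ctrl.observe(); print(s['clock'],s['position'],s['gripper_width'],s['ft_force'])
c=cam('wrist'); save(c,'w11.png'); X=cloud(c); np.savez('w11.npz',X=X,f=c['frame'],W=c['W'])
v,u=np.mgrid[:400,:640]
m=(X[...,2]>.108)&(X[...,2]<.13)&(abs(X[...,1]+.094)<.05)&(abs(X[...,0]-.587)<.035)
for z in np.arange(.108,.13,.002): 
    P=X[m&(X[...,2]>=z)&(X[...,2]<z+.002)]
    if len(P)>20: print(round(z,3),len(P),np.median(P,0).round(4),np.percentile(P[:,:2],[1,99],axis=0).round(4))
```

```text
16.75 [ 0.58744266 -0.09419953  0.36029936] 0.4477800388019002 [ 0.99650885 -0.70041622  0.64650463]
0.108 100 [ 0.586  -0.0527  0.1092] [[ 0.5625 -0.075 ]
 [ 0.6126 -0.0521]]
0.11 1274 [ 0.5874 -0.062   0.1115] [[ 0.5613 -0.0748]
 [ 0.6125 -0.0524]]
0.112 1894 [ 0.5866 -0.0684  0.1128] [[ 0.5627 -0.1138]
 [ 0.611  -0.053 ]]
0.114 669 [ 0.5872 -0.0899  0.1144] [[ 0.57   -0.1135]
 [ 0.6016 -0.0623]]
0.116 25 [ 0.5875 -0.0827  0.1171] [[ 0.5787 -0.0851]
 [ 0.5939 -0.0824]]
0.118 21 [ 0.5869 -0.0827  0.1189] [[ 0.5791 -0.0986]
 [ 0.5946 -0.0824]]
0.12 414 [ 0.5863 -0.094   0.1215] [[ 0.5792 -0.1061]
 [ 0.5949 -0.0825]]
0.122 452 [ 0.5875 -0.0939  0.1224] [[ 0.5793 -0.1058]
 [ 0.5947 -0.0828]]
```

View pics/w11.png

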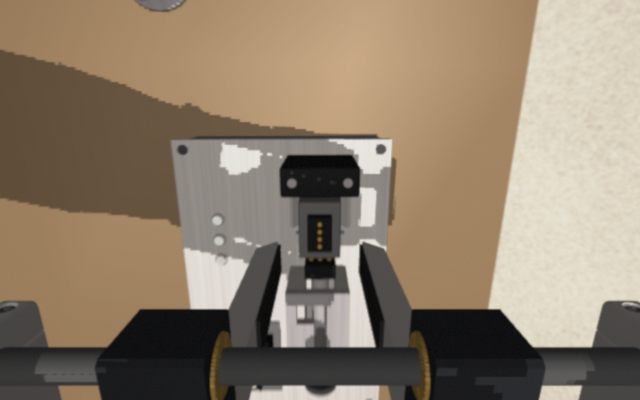

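Request:
{"method": "apply_moves", "body": {"targets": [[0, [-0.015, -0.03, 0.005], 0], [0.2, [-0.03, -0.065, 0.005], 0], [1, [-0.045, -0.1, 0.005], 0], [1, [-0.06, -0.13, 0.005], 0], [1, [-0.07, -0.149, 0.005], 0], [1, [-0.07, -0.149, 0], 0], [1, [-0.07, -0.149, 0], 0], [1, [-0.07, -0.149, 0], 0]]}}

```text
clock: 17.6
position: [0.5178, -0.2424, 0.3582]
tcp_rot: [-0.0, 1.0, 0.007, -0.0]
ft_force: [0.6, 0.4, -0.5]
gripper_width: 0.997
```

Run:
```python
from h import *
s=ctrl.observe(); print(s['clock'],s['position'],s['gripper_width'],s['joint_pos'].round(2))
c=cam('wrist'); save(c,'w12.png'); X=cloud(c); np.savez('w12.npz',X=X,f=c['frame'],W=c['W'])
```

```text
17.6 [ 0.51777572 -0.2424049   0.35819934] 0.9966569296962429 [-0.5   0.39  1.51  0.    1.24 -0.52]
```

View pics/w12.png

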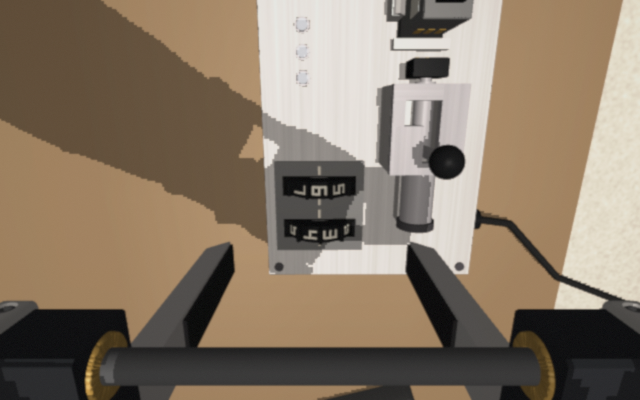

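Run:
```python
import numpy as np,cv2
d=np.load('w12.npz'); X=d['X']; f=d['f'];v,u=np.mgrid[:400,:640]
im=cv2.rotate(cv2.resize(f[150:255,265:370,::-1],None,fx=5.6,fy=5.6,interpolation=2),cv2.ROTATE_90_CLOCKWISE)
cv2.imwrite('pics/wh1.png',im)
for n,(a,b) in {'tens':(172,202),'units':(214,246)}.items():
    m=(u>275)&(u<362)&(v>a)&(v<b)&(X[...,2]>.066)&(X[...,2]<.085); P=X[m]
    print(n,len(P),np.percentile(P,[1,50,99],axis=0).round(4).tolist(), P[:,2].max())
    # ribs
    Q=X[(u>275)&(u<362)&(v>a)&(v<b)]; 
for (p,q) in [(319,172),(319,208),(319,240),(277,165),(362,165),(363,247),(277,247)]: print((p,q),X[q,p].round(4))
```

```text
tens 780 [[0.5003, -0.2319, 0.0661], [0.5166, -0.2246, 0.0712], [0.5328, -0.2184, 0.0764]] 0.07726068602802144
units 842 [[0.4988, -0.2681, 0.0664], [0.5175, -0.2605, 0.0706], [0.5361, -0.2543, 0.0776]] 0.0779896800417873
(319, 172) [ 0.5165 -0.2145  0.0555]
(319, 208) [ 0.5168 -0.2445  0.0553]
(319, 240) [ 0.5171 -0.2645  0.0758]
(277, 165) [ 0.483  -0.2094  0.0547]
(362, 165) [ 0.5505 -0.2084  0.0556]
(363, 247) [ 0.5548 -0.2792  0.0539]
(277, 247) [ 0.4817 -0.2794  0.0558]
```

View pics/wh1.png

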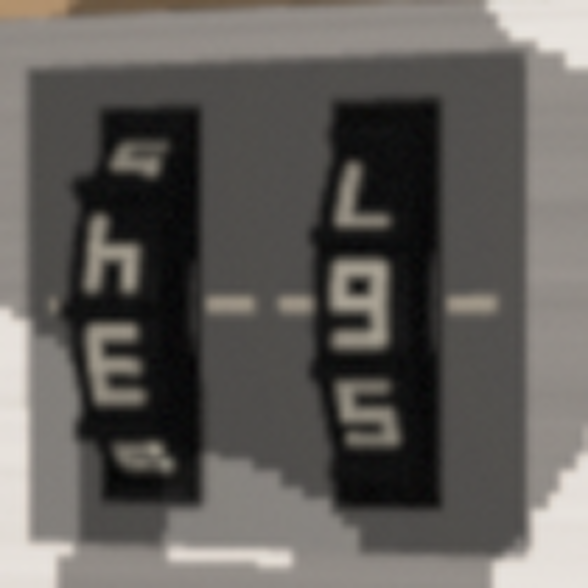

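Run:
```python
import numpy as np
d=np.load('w12.npz'); X=d['X']
m=(X[...,2]>.068)&(X[...,2]<.15)&(X[...,1]>-.30)&(X[...,1]<-.20)&(X[...,0]>.545)&(X[...,0]<.64)
for y in np.arange(-.29,-.2,.01):
    P=X[m&(X[...,1]>=y)&(X[...,1]<y+.01)]
    if len(P): print(round(y,2),len(P),P.min(0).round(4),P.max(0).round(4))
m=(X[...,2]>.157)&(X[...,2]<.2)&(abs(X[...,1]+.242)<.03)
for z in np.arange(.155,.2,.005):
    P=X[m&(X[...,2]>=z)&(X[...,2]<z+.005)]
    L=P[P[:,0]<.5]; Rr=P[P[:,0]>.53]
    if len(L) and len(Rr): print(round(z,3),L[:,0].min().round(4),L[:,0].max().round(4),Rr[:,0].min().round(4),Rr[:,0].max().round(4),L[:,1].min().round(4),L[:,1].max().round(4))
```

```text
-0.26 65 [ 0.5758 -0.252   0.0779] [ 0.6011 -0.25    0.0924]
-0.25 532 [ 0.5756 -0.25    0.0683] [ 0.6029 -0.24    0.093 ]
-0.24 459 [ 0.5772 -0.24    0.0683] [ 0.6005 -0.23    0.0916]
-0.23 472 [ 0.577  -0.23    0.0681] [ 0.6006 -0.22    0.0912]
-0.22 480 [ 0.577  -0.22    0.0683] [ 0.6002 -0.21    0.0915]
-0.21 543 [ 0.5628 -0.21    0.0686] [ 0.6109 -0.2     0.1409]
0.155 0.4671 0.4708 0.564 0.569 -0.2505 -0.2329
0.16 0.4614 0.4709 0.5638 0.5736 -0.2504 -0.2326
0.165 0.4588 0.4709 0.5638 0.5757 -0.2506 -0.2325
0.17 0.4587 0.4708 0.5637 0.576 -0.2507 -0.2323
0.175 0.4586 0.4708 0.5638 0.5759 -0.2504 -0.2324
0.18 0.4582 0.471 0.5638 0.576 -0.2504 -0.2322
0.185 0.4583 0.471 0.5637 0.5758 -0.2503 -0.2322
0.19 0.4582 0.471 0.5637 0.5761 -0.2503 -0.2322
0.195 0.4584 0.4709 0.5636 0.5764 -0.2506 -0.2322
```

Read in robot orientation, the tens wheel shows 6, with 7 on the robot side and 5 on the far side. It needs two steps to -x. The units wheel sits between 3 and 4. I'll do tens first, with the far finger's inner face.

Request:
{"method": "apply_moves", "body": {"targets": [[1, [-0.03, 0.017, -0.01], 0], [1, [-0.03, 0.017, -0.03], 0], [1, [-0.03, 0.017, -0.055], 0], [1, [-0.03, 0.017, -0.075], 0], [1, [-0.03, 0.017, -0.083], 0], [1, [-0.03, 0.017, -0.084], 0], [1, [-0.036, 0.017, -0.084], 0], [1, [-0.042, 0.017, -0.084], 0]]}}

```text
clock: 18.45
position: [0.4755, -0.2262, 0.2761]
tcp_rot: [0.001, 1.0, 0.006, 0.002]
ft_force: [3.7, 2.2, 7.4]
gripper_width: 1.002
```

Request:
{"method": "apply_moves", "body": {"targets": [[1, [-0.004, 0, 0], 0], [1, [-0.008, 0, 0], 0], [1, [-0.012, 0, 0], 0], [1, [-0.0145, 0, 0], 0], [1, [-0.0145, 0, 0], 0], [1, [-0.0145, 0, 0.01], 0], [1, [-0.0145, 0, 0.03], 0], [1, [-0.0145, 0, 0.06], 0]]}}

```text
clock: 19.25
position: [0.4607, -0.2261, 0.3348]
tcp_rot: [-0.001, 1.0, 0.006, -0.001]
ft_force: [-0.5, -1.2, 0.4]
gripper_width: 1.001
```

```bash
cat >> h.py <<'E'
def wheels(n):
    s=ctrl.observe(); print(s['clock'],s['position'],s['gripper_width'],s['ft_force'])
    c=cam('wrist'); X=cloud(c); save(c,n+'f.png')
    m=(X[...,2]>.05)&(X[...,2]<.085)&(X[...,0]>.478)&(X[...,0]<.556)&(X[...,1]>-.285)&(X[...,1]<-.205)
    v,u=np.where(m); im=c['frame'][v.min():v.max(),u.min():u.max(),::-1]; print(u.min(),v.min(),im.shape)
    im=cv2.rotate(im,cv2.ROTATE_90_COUNTERCLOCKWISE); k=560/max(im.shape[:2])
    cv2.imwrite('pics/'+n+'.png',cv2.resize(im,None,fx=k,fy=k,interpolation=2))
E
python3 -c "
from h import *
wheels('wh2')"
```

```text
19.25 [ 0.46073658 -0.22607296  0.33481403] 1.0014326211385092 [-0.49389314 -1.24697812  0.43947854]
342 187 (98, 107, 3)
```

View pics/wh2.png

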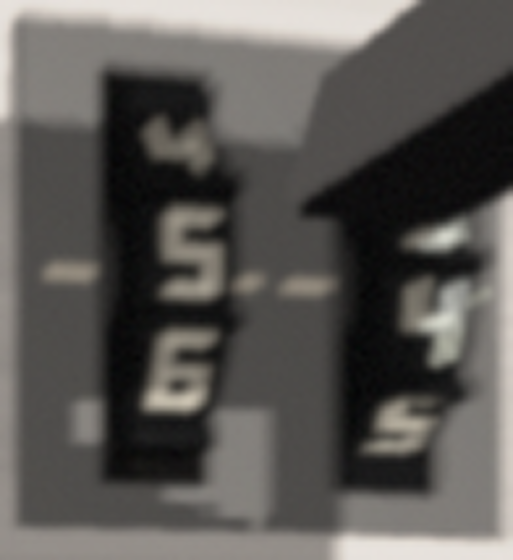

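Tens now shows 5, so the method works. I'll repeat it for 4.

Request:
{"method": "apply_moves", "body": {"targets": [[1, [0.0285, 0.001, 0], 0], [1, [0.0285, 0.001, -0.02], 0], [1, [0.0285, 0.001, -0.045], 0], [1, [0.0285, 0.001, -0.058], 0], [1, [0.0285, 0.001, -0.0595], 0], [1, [0.022, 0.001, -0.0595], 0], [1, [0.017, 0.001, -0.0595], 0], [1, [0.012, 0.001, -0.0595], 0]]}}

```text
clock: 20.1
position: [0.4725, -0.2253, 0.2762]
tcp_rot: [0.0, 1.0, 0.006, 0.001]
ft_force: [-0.4, -0.0, -1.3]
gripper_width: 0.999
```

Request:
{"method": "apply_moves", "body": {"targets": [[1, [-0.004, 0, 0], 0], [1, [-0.008, 0, 0], 0], [1, [-0.012, 0, 0], 0], [1, [-0.012, 0, 0], 0], [1, [-0.012, 0, 0.01], 0], [1, [-0.012, 0, 0.04], 0], [1, [0.013, -0.015, 0.07], 0], [1, [0.045, -0.017, 0.083], 0]]}}

```text
clock: 20.9
position: [0.5182, -0.2432, 0.3622]
tcp_rot: [0.001, 1.0, 0.006, 0.002]
ft_force: [-0.3, 0.0, -0.2]
gripper_width: 0.997
```

```bash
python3 -c "
from h import *
wheels('wh3')"
```

```text
20.9 [ 0.51823358 -0.24320674  0.36224548] 0.9972951658645217 [-0.31527551  0.00339886 -0.22960927]
270 157 (93, 96, 3)
```

View pics/wh3.png

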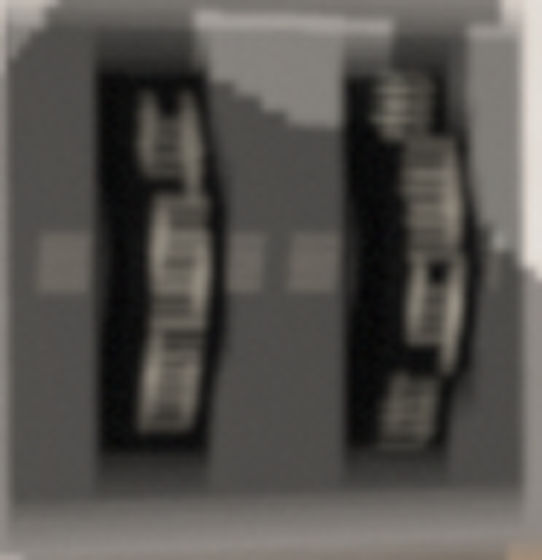

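```bash
python3 -c "
from h import *
cam('top'); cam('top'); wheels('wh4')"
```

```text
21.05 [ 0.51865007 -0.24208535  0.35901992] 1.000573498266935 [-0.43686048  0.47646692 -0.95952358]
270 159 (94, 96, 3)
```

View pics/wh4.png

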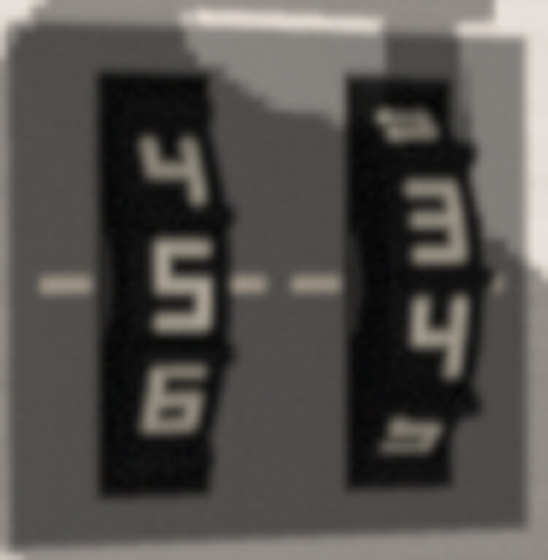

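The second pass slid over the rib because the tip was too high at 0.277. I'll go about 2.5 mm lower.

Request:
{"method": "apply_moves", "body": {"targets": [[1, [-0.03, 0.0165, -0.01], 0], [1, [-0.03, 0.0165, -0.03], 0], [1, [-0.03, 0.0165, -0.055], 0], [1, [-0.03, 0.0165, -0.075], 0], [1, [-0.03, 0.0165, -0.084], 0], [1, [-0.03, 0.0165, -0.0855], 0], [1, [-0.03, 0.0165, -0.0855], 0], [1, [-0.03, 0.0165, -0.0855], 0]]}}

```text
clock: 21.9
position: [0.4879, -0.2258, 0.2736]
tcp_rot: [0.0, 1.0, 0.006, 0.001]
ft_force: [0.3, 0.1, -0.3]
gripper_width: 1.0
```

Request:
{"method": "apply_moves", "body": {"targets": [[1, [-0.005, 0, 0], 0], [1, [-0.01, 0, 0], 0], [1, [-0.015, 0, 0], 0], [1, [-0.02, 0, 0], 0], [1, [-0.025, 0, 0], 0], [1, [-0.0285, 0, 0], 0], [1, [-0.0285, 0, 0], 0], [1, [-0.0285, 0, 0], 0]]}}

```text
clock: 22.7
position: [0.4594, -0.2258, 0.2728]
tcp_rot: [0.0, 1.0, 0.006, 0.0]
ft_force: [0.8, -0.6, 1.7]
gripper_width: 0.999
```

Request:
{"method": "apply_moves", "body": {"targets": [[1, [0, 0, 0.008], 0], [1, [0, 0, 0.03], 0], [1, [0, 0, 0.06], 0], [1, [0.03, -0.01, 0.086], 0], [1, [0.058, -0.0165, 0.086], 0], [1, [0.058, -0.0165, 0.086], 0], [1, [0.058, -0.0165, 0.086], 0], [1, [0.058, -0.0165, 0.086], 0]]}}

```text
clock: 23.5
position: [0.5168, -0.242, 0.3584]
tcp_rot: [-0.0, 1.0, 0.006, -0.001]
ft_force: [-0.5, 0.2, 0.7]
gripper_width: 0.999
```

```bash
python3 -c "
from h import *
wheels('wh5')"
```

```text
23.5 [ 0.51681363 -0.24204278  0.35838641] 0.9994042910454611 [-0.45066133  0.15823588  0.73503629]
272 160 (94, 98, 3)
```

View pics/wh5.png

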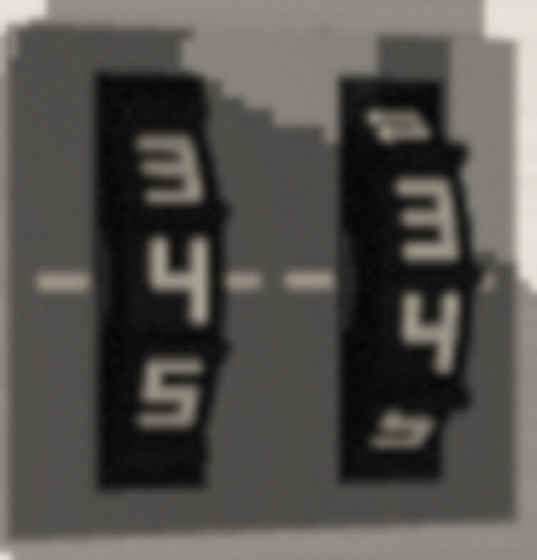

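Tens now reads 4. Next is units, pushing to +x with the same finger's outer face.

Request:
{"method": "apply_moves", "body": {"targets": [[1, [-0.035, -0.019, -0.01], 0], [1, [-0.069, -0.019, -0.03], 0], [1, [-0.069, -0.019, -0.055], 0], [1, [-0.069, -0.019, -0.075], 0], [1, [-0.069, -0.019, -0.083], 0], [1, [-0.069, -0.019, -0.085], 0], [1, [-0.069, -0.019, -0.085], 0], [1, [-0.069, -0.019, -0.085], 0]]}}

```text
clock: 24.35
position: [0.4486, -0.2612, 0.2746]
tcp_rot: [0.0, 1.0, 0.006, 0.001]
ft_force: [-0.1, 0.2, 1.0]
gripper_width: 0.999
```

Request:
{"method": "apply_moves", "body": {"targets": [[1, [0.005, 0, 0], 0], [1, [0.01, 0, 0], 0], [1, [0.015, 0, 0], 0], [1, [0.02, 0, 0], 0], [1, [0.024, 0, 0], 0], [1, [0.026, 0, 0], 0], [1, [0.026, 0, 0], 0], [1, [0.026, 0, 0], 0]]}}

```text
clock: 25.15
position: [0.4742, -0.2612, 0.2735]
tcp_rot: [-0.0, 1.0, 0.006, -0.0]
ft_force: [-3.0, 0.5, 1.1]
gripper_width: 1.001
```

Request:
{"method": "apply_moves", "body": {"targets": [[1, [0, 0, 0.008], 0], [1, [0, 0, 0.03], 0], [1, [0, 0, 0.06], 0], [1, [0.02, 0.01, 0.086], 0], [1, [0.043, 0.019, 0.086], 0], [1, [0.043, 0.019, 0.086], 0], [1, [0.043, 0.019, 0.086], 0], [1, [0.043, 0.019, 0.086], 0]]}}

```text
clock: 25.95
position: [0.5169, -0.2424, 0.3596]
tcp_rot: [-0.0, 1.0, 0.006, -0.0]
ft_force: [-0.1, 0.1, 0.4]
gripper_width: 0.998
```

```bash
python3 -c "
from h import *
wheels('wh6')"
```

```text
25.95 [ 0.51685977 -0.24242232  0.35955361] 0.998035582566012 [-0.12821333  0.13351937  0.39456514]
272 159 (93, 97, 3)
```

View pics/wh6.png

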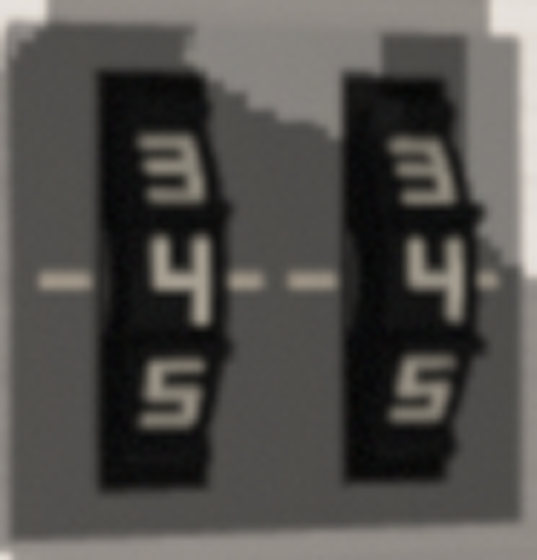

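Request:
{"method": "apply_moves", "body": {"targets": [[1, [-0.035, -0.019, -0.01], 0], [1, [-0.071, -0.019, -0.03], 0], [1, [-0.071, -0.019, -0.055], 0], [1, [-0.071, -0.019, -0.077], 0], [1, [-0.071, -0.019, -0.084], 0], [1, [-0.071, -0.019, -0.086], 0], [1, [-0.071, -0.019, -0.086], 0], [1, [-0.071, -0.019, -0.086], 0]]}}

```text
clock: 26.8
position: [0.4466, -0.2613, 0.2746]
tcp_rot: [0.0, 1.0, 0.006, 0.001]
ft_force: [-0.2, -0.4, -0.7]
gripper_width: 0.995
```

Request:
{"method": "apply_moves", "body": {"targets": [[1, [0.006, 0, 0], 0], [1, [0.012, 0, 0], 0], [1, [0.018, 0, 0], 0], [1, [0.023, 0, 0], 0], [1, [0.0275, 0, 0], 0], [1, [0.028, 0, 0], 0], [1, [0.028, 0, 0], 0], [1, [0.028, 0, 0.012], 0]]}}

```text
clock: 27.6
position: [0.4741, -0.2611, 0.2847]
tcp_rot: [-0.001, 1.0, 0.006, -0.001]
ft_force: [-0.3, 0.3, 0.8]
gripper_width: 1.002
```

Request:
{"method": "apply_moves", "body": {"targets": [[1, [-0.01, 0, 0.003], 0], [1, [-0.028, 0, 0.003], 0], [1, [-0.028, 0, -0.006], 0], [1, [-0.028, 0, -0.012], 0], [1, [-0.028, 0, -0.012], 0], [1, [-0.022, 0, -0.012], 0], [1, [-0.016, 0, -0.012], 0], [1, [-0.01, 0, -0.012], 0]]}}

```text
clock: 28.4
position: [0.4654, -0.2612, 0.2744]
tcp_rot: [0.0, 1.0, 0.006, 0.001]
ft_force: [0.6, -0.4, 0.1]
gripper_width: 0.998
```

Request:
{"method": "apply_moves", "body": {"targets": [[1, [0.005, 0, 0], 0], [1, [0.0095, 0, 0], 0], [1, [0.01, 0, 0], 0], [1, [0.01, 0, 0], 0], [1, [0.01, 0, 0.01], 0], [1, [0.01, 0, 0.04], 0], [1, [0.03, 0.01, 0.07], 0], [1, [0.053, 0.019, 0.086], 0]]}}

```text
clock: 29.2
position: [0.5175, -0.2422, 0.3633]
tcp_rot: [0.001, 1.0, 0.006, 0.002]
ft_force: [-0.3, -0.2, -0.1]
gripper_width: 1.0
```

```bash
python3 -c "
from h import *
cam('top');cam('top');cam('top');wheels('wh7')"
```

```text
29.35 [ 0.51775623 -0.24174522  0.36085857] 0.9994873841496463 [-0.46681488  0.73687918 -1.04672045]
271 159 (93, 96, 3)
```

View pics/wh7.png

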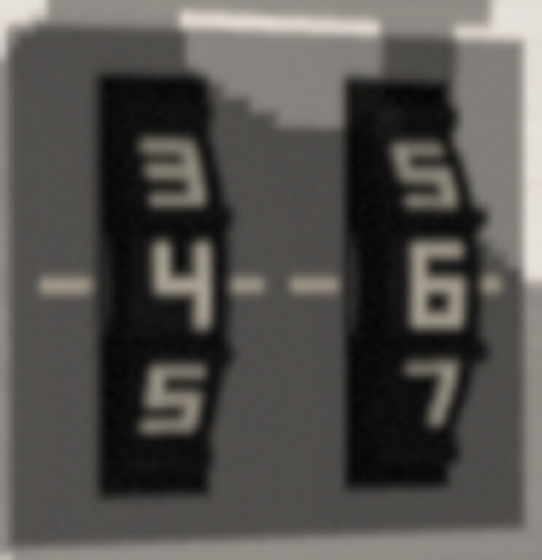

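Units now shows 6. One more pass.

Request:
{"method": "apply_moves", "body": {"targets": [[1, [-0.035, -0.019, -0.01], 0], [1, [-0.071, -0.019, -0.03], 0], [1, [-0.071, -0.019, -0.055], 0], [1, [-0.071, -0.019, -0.078], 0], [1, [-0.071, -0.019, -0.086], 0], [1, [-0.071, -0.019, -0.087], 0], [1, [-0.071, -0.019, -0.087], 0], [1, [-0.071, -0.019, -0.087], 0]]}}

```text
clock: 30.2
position: [0.4465, -0.2613, 0.2735]
tcp_rot: [0.0, 1.0, 0.006, 0.001]
ft_force: [0.5, 0.9, -0.4]
gripper_width: 1.001
```

Request:
{"method": "apply_moves", "body": {"targets": [[1, [0.006, 0, 0], 0], [1, [0.012, 0, 0], 0], [1, [0.018, 0, 0], 0], [1, [0.023, 0, 0], 0], [1, [0.0275, 0, 0], 0], [1, [0.028, 0, 0], 0], [1, [0.028, 0, 0], 0], [1, [0.028, 0, 0.012], 0]]}}

```text
clock: 31.0
position: [0.4741, -0.2611, 0.2838]
tcp_rot: [-0.001, 1.0, 0.006, -0.001]
ft_force: [-0.2, -0.0, 0.0]
gripper_width: 1.004
```

Request:
{"method": "apply_moves", "body": {"targets": [[1, [0, 0, 0.02], 0], [1, [0.01, 0, 0.05], 0], [1, [0.025, 0.01, 0.075], 0], [1, [0.043, 0.019, 0.075], 0], [1, [0.043, 0.019, 0.075], 0], [1, [0.043, 0.019, 0.075], 0], [1, [0.043, 0.019, 0.075], 0], [1, [0.043, 0.019, 0.075], 0]]}}

```text
clock: 31.8
position: [0.5169, -0.2426, 0.3596]
tcp_rot: [-0.0, 1.0, 0.006, -0.0]
ft_force: [0.2, 0.0, -0.1]
gripper_width: 0.996
```

Run:
```python
from h import *
wheels('wh8')
c=cam('wrist'); X=cloud(c)
m=(X[...,2]>.118)&(X[...,2]<.16)&(abs(X[...,0]-.588)<.03)&(abs(X[...,1]+.192)<.03)
P=X[m]; P=P[np.isfinite(P).all(1)]
from scipy.optimize import least_squares
P=P[P[:,2]>.13]
r=least_squares(lambda p:np.linalg.norm(P-p,axis=1)-.01,[.588,-.192,.135],loss='soft_l1',f_scale=.001)
print('ball',r.x,len(P),P[:,2].max(),P.min(0),P.max(0))
for lab in ('scene','top'):
    c=cam(lab); X=cloud(c); Q=X[(X[...,2]>.13)&(X[...,2]<.152)&(abs(X[...,0]-.588)<.02)&(abs(X[...,1]+.192)<.02)]
    print(lab,len(Q), least_squares(lambda p:np.linalg.norm(Q-p,axis=1)-.01,[.588,-.192,.135],loss='soft_l1',f_scale=.001).x if len(Q)>5 else '')
```

```text
31.8 [ 0.51688616 -0.24256993  0.35955772] 0.9964115485750099 [ 0.17189355  0.04273519 -0.05957144]
272 159 (94, 97, 3)
ball [ 0.5889031  -0.192433    0.13390063] 1008 0.1450492244248831 [ 0.57859181 -0.20180424  0.13073848] [ 0.59777403 -0.18254886  0.14504922]
scene 78 [ 0.58788514 -0.19279661  0.13442895]
top 56 [ 0.58888743 -0.19515529  0.13595574]
```

View pics/wh8.png

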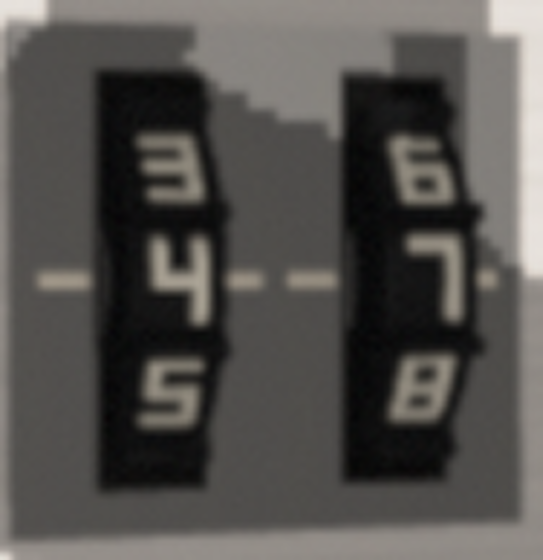

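View pics/wh8f.png

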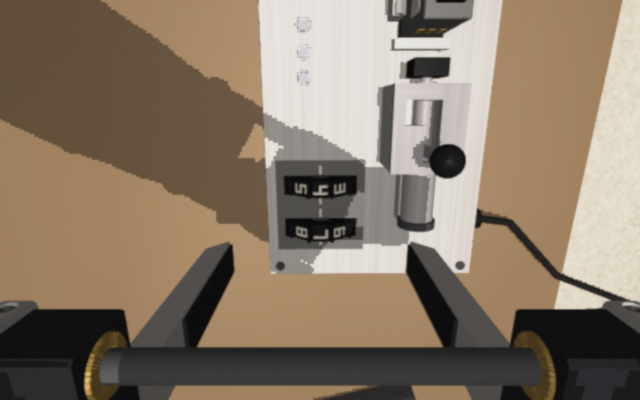

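The wheels read 47 at the index marks. Ball centre is at (0.5887, -0.1925, 0.1345), which agrees with the nest offset. Next I'll turn the jaws along y and go over the ball.

Request:
{"method": "apply_moves", "body": {"targets": [[0.5, [0.01, 0.005, 0.01], -8], [0, [0.02, 0.012, 0.01], -16], [0, [0.03, 0.02, 0.01], -24], [0, [0.04, 0.028, 0.01], -32], [0, [0.05, 0.036, 0.01], -40], [0, [0.06, 0.043, 0.01], -48], [0, [0.07, 0.05, 0.01], -56], [0, [0.072, 0.05, 0.01], -64]], "grip_force": 40}}

```text
clock: 32.8
position: [0.59, -0.1915, 0.3694]
tcp_rot: [-0.0, 0.85, -0.527, -0.0]
ft_force: [-0.5, -1.3, -0.0]
gripper_width: 0.501
```

Request:
{"method": "apply_moves", "body": {"targets": [[0, [0, 0, 0], -8], [0, [0, 0, 0], -16], [0, [0, 0, 0], -24], [0, [0, 0, 0], -26], [0, [0, 0, 0], -26], [0, [0, 0, 0], -26], [0, [0, 0, 0], -26], [0, [0, 0, 0], -26]]}}

```text
clock: 33.6
position: [0.5894, -0.1922, 0.3696]
tcp_rot: [0.0, 0.712, -0.703, -0.0]
ft_force: [-0.3, -0.0, 0.4]
gripper_width: 0.503
```

Run:
```python
from h import *
s=ctrl.observe(); print(s['clock'],s['position'],s['gripper_width'],s['tcp_rot'].round(4),s['joint_pos'].round(2))
c=cam('wrist'); save(c,'w13.png'); X=cloud(c)
```

```text
33.6 [ 0.58935481 -0.1922148   0.36963756] 0.5034539318799435 [ 0.      0.7117 -0.7025 -0.    ] [-0.37  0.48  1.35 -0.    1.31  1.18]
```

View pics/w13.png

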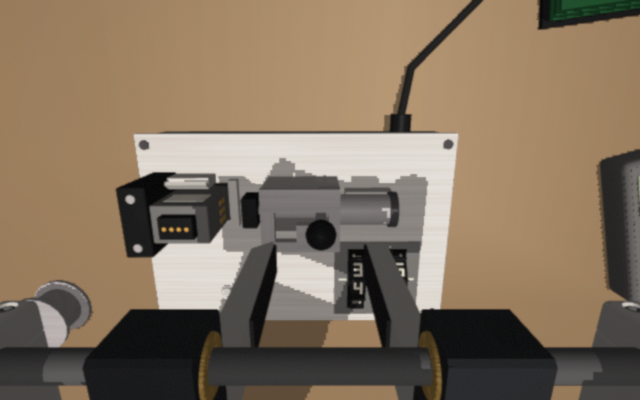

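Request:
{"method": "apply_moves", "body": {"targets": [[0, [-0.0005, 0, -0.015], 0], [0, [-0.0005, 0, -0.035], 0], [0, [-0.0005, 0, -0.047], 0], [0, [-0.0005, 0, -0.05], 0], [-0.5, [-0.0005, 0, -0.05], 0], [-0.8, [-0.0005, 0, -0.05], 0], [-0.8, [-0.0005, 0, -0.05], 0], [-0.8, [-0.0005, 0, -0.05], 0]]}}

```text
clock: 34.45
position: [0.5889, -0.1923, 0.3203]
tcp_rot: [-0.0, 0.711, -0.703, 0.001]
ft_force: [0.8, -3.9, 2.2]
gripper_width: 0.196
```

Request:
{"method": "apply_moves", "body": {"targets": [[-0.8, [0, 0.002, 0], 0], [-0.8, [0, 0.005, 0], 0], [-0.8, [0, 0.008, 0], 0], [-0.8, [0, 0.011, 0], 0], [-0.8, [0, 0.014, 0], 0], [-0.8, [0, 0.017, 0], 0], [-0.8, [0, 0.02, 0], 0], [-0.8, [0, 0.0225, 0], 0]]}}

```text
clock: 35.25
position: [0.5888, -0.1704, 0.3203]
tcp_rot: [0.001, 0.711, -0.703, 0.001]
ft_force: [-1.6, -11.7, 2.3]
gripper_width: 0.193
```

Run:
```python
from h import *
s=ctrl.observe(); print(s['clock'],s['position'],s['gripper_width'],s['ft_force'])
c=cam('wrist'); save(c,'w14.png')
```

```text
35.25 [ 0.58875958 -0.17041704  0.32031936] 0.19324499484555951 [ -1.63444816 -11.6916078    2.29603099]
```

View pics/w14.png

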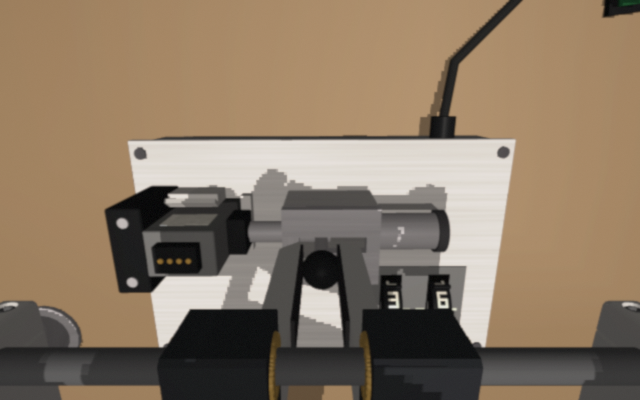

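Request:
{"method": "apply_moves", "body": {"targets": [[-0.8, [0, 0.002, 0], 0], [-0.8, [0, 0.004, 0], 0], [-0.8, [0, 0.005, 0], 0], [-0.8, [0, 0.0055, 0], 0], [-0.8, [0, 0.0055, 0], 0], [-0.8, [-0.002, 0.0055, 0], 0], [-0.8, [-0.004, 0.0055, 0], 0], [-0.8, [-0.006, 0.0055, -0.0003], 0]]}}

```text
clock: 36.1
position: [0.5828, -0.1655, 0.3201]
tcp_rot: [0.0, 0.711, -0.703, 0.002]
ft_force: [2.6, -15.1, 0.0]
gripper_width: 0.193
```

Request:
{"method": "apply_moves", "body": {"targets": [[-0.8, [-0.003, 0, -0.0005], 0], [-0.8, [-0.006, 0, -0.001], 0], [-0.8, [-0.009, 0, -0.0017], 0], [-0.8, [-0.012, -0.0002, -0.0026], 0], [-0.8, [-0.015, -0.0002, -0.0037], 0], [-0.8, [-0.017, -0.0003, -0.0046], 0], [-0.8, [-0.0175, -0.0003, -0.005], 0], [-0.8, [-0.0175, -0.0003, -0.005], 0]]}}

```text
clock: 36.9
position: [0.5654, -0.1658, 0.3158]
tcp_rot: [0.0, 0.711, -0.703, 0.003]
ft_force: [0.7, -14.2, 5.5]
gripper_width: 0.194
```

Run:
```python
from h import *
s=ctrl.observe(); print(s['clock'],s['position'],s['gripper_width'],s['ft_force'])
c=cam('wrist'); save(c,'w15.png')
```

```text
36.9 [ 0.56543635 -0.16581217  0.31577442] 0.19435547017317353 [  0.66814172 -14.21511251   5.54094987]
```

View pics/w15.png

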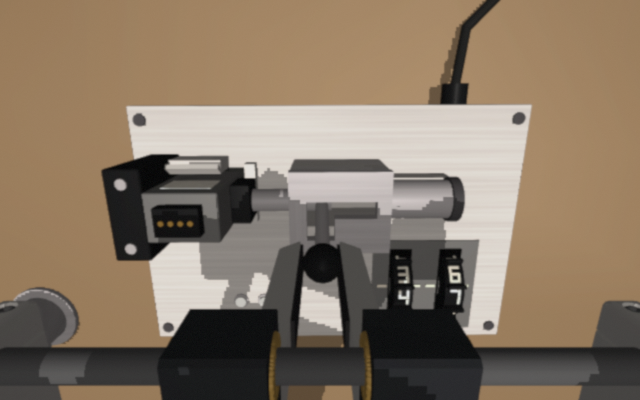

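Request:
{"method": "apply_moves", "body": {"targets": [[-0.8, [-0.001, 0, -0.0003], 0], [-0.8, [-0.001, -0.002, -0.0003], 0], [-0.8, [-0.001, -0.004, -0.0003], 0], [-0.8, [-0.001, -0.005, -0.0003], 0], [-0.8, [-0.001, -0.005, -0.0003], 0], [-0.3, [-0.001, -0.005, -0.0003], 0], [0, [-0.001, -0.005, -0.0003], 0], [0, [-0.001, -0.005, -0.0003], 0]]}}

```text
clock: 37.75
position: [0.5644, -0.1692, 0.3139]
tcp_rot: [-0.0, 0.712, -0.703, -0.0]
ft_force: [-0.4, 0.8, 0.2]
gripper_width: 0.412
```

Request:
{"method": "apply_moves", "body": {"targets": [[0, [0, 0, 0], 0], [0, [0, 0, 0.01], 0], [0, [0, 0, 0.03], 0], [0, [0, 0, 0.06], 0], [0, [0, 0, 0.09], 0], [0, [-0.02, -0.02, 0.11], 0], [0, [-0.02, -0.02, 0.11], 0], [0, [-0.02, -0.02, 0.11], 0]]}}

```text
clock: 38.55
position: [0.5442, -0.1896, 0.4246]
tcp_rot: [-0.0, 0.711, -0.703, 0.0]
ft_force: [-0.1, 0.6, -0.1]
gripper_width: 0.501
```

Run:
```python
from h import *
s=ctrl.observe(); print(s['clock'],s['position'],s['gripper_width'],s['ft_force'])
cam('top'); c=cam('wrist'); save(c,'w16.png'); X=cloud(c); np.savez('w16.npz',X=X,f=c['frame'])
from scipy.optimize import least_squares
m=(X[...,2]>.118)&(X[...,2]<.16)&(abs(X[...,0]-.565)<.03)&(abs(X[...,1]+.17)<.035); P=X[m]
print('ball',least_squares(lambda p:np.linalg.norm(P-p,axis=1)-.01,[.565,-.17,.13],loss='soft_l1',f_scale=.001).x,len(P))
m=(X[...,2]>.119)&(X[...,2]<.127)&(abs(X[...,0]-.587)<.02)&(abs(X[...,1]+.092)<.02); P=X[m]; print('plug',np.percentile(P,[1,50,99],axis=0).round(4),len(P))
m=(X[...,2]>.112)&(X[...,2]<.118)&(abs(X[...,0]-.587)<.03)&(X[...,1]<-.075)&(X[...,1]>-.125); P=X[m]; print('case',np.percentile(P,[1,50,99],axis=0).round(4),len(P))
im=c['frame'][:,:,::-1]; cv2.imwrite('pics/w16z.png',cv2.resize(im[120:330,120:500],None,fx=2.1,fy=2.1,interpolation=2))
```

```text
38.55 [ 0.54416003 -0.18955125  0.42457295] 0.501470660431549 [-0.08400323  0.58533712 -0.1090636 ]
ball [ 0.57049591 -0.17104507  0.13087034] 527
plug [[ 0.5792 -0.1044  0.12  ]
 [ 0.5873 -0.0928  0.1218]
 [ 0.595  -0.0806  0.1236]] 657
case [[ 0.5738 -0.1123  0.1122]
 [ 0.5911 -0.0993  0.1138]
 [ 0.6012 -0.0753  0.1171]] 954
```

View pics/w16z.png

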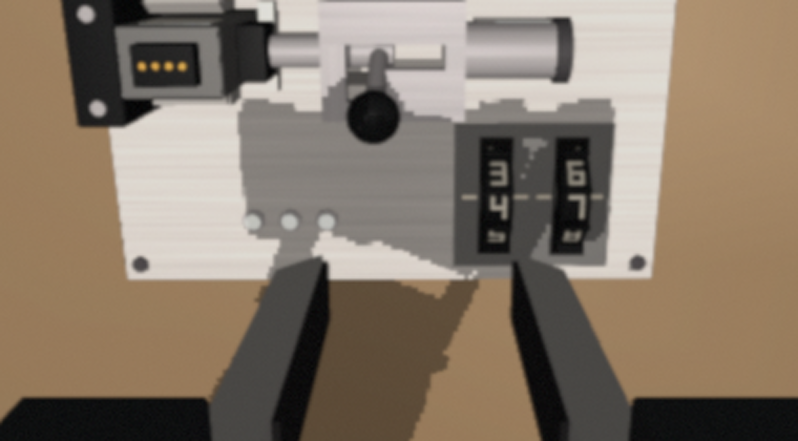

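Run:
```python
from h import *
from scipy.optimize import least_squares
def fit(X,n):
    m=(X[...,2]>.126)&(X[...,2]<.16)&(abs(X[...,0]-.567)<.02)&(abs(X[...,1]+.17)<.02); P=X[m]
    print(n,len(P),least_squares(lambda p:np.linalg.norm(P-p,axis=1)-.01,[.567,-.17,.13],loss='soft_l1',f_scale=.001).x.round(4),P.min(0).round(4),P.max(0).round(4))
for n in ('wrist','scene','top'):
    c=cam(n); fit(cloud(c),n)
```

```text
wrist 531 [ 0.5705 -0.1711  0.1309] [ 0.5614 -0.1808  0.1281] [ 0.5806 -0.1616  0.1422]
scene 76 [ 0.5697 -0.1716  0.1309] [ 0.563  -0.1801  0.1271] [ 0.5808 -0.1616  0.1424]Traceback (most recent call last):
  File "<stdin>", line 7, in <module>
  File "<stdin>", line 5, in fit
    return umr_minimum(a, axis, None, out, keepdims, initial, where)
ValueError: zero-size array to reduction operation minimum which has no identity
```

Released, the slide holds about 21.5 mm of travel, but the handle only stands at about 0.33 rad. That passes 0.28 but isn't at the bottom of the notch, so I'll nudge the ball further to -x with closed fingers from its far side.

Request:
{"method": "apply_moves", "body": {"targets": [[-1, [0.02, 0.01, 0], 0], [-1, [0.05, 0.0185, 0], 0], [-1, [0.058, 0.0185, -0.02], 0], [-1, [0.058, 0.0185, -0.05], 0], [-1, [0.058, 0.0185, -0.08], 0], [-1, [0.058, 0.0185, -0.098], 0], [-1, [0.058, 0.0185, -0.1025], 0], [-1, [0.058, 0.0185, -0.1025], 0]], "grip_force": 10}}

```text
clock: 39.6
position: [0.6025, -0.1708, 0.3211]
tcp_rot: [0.0, 0.712, -0.703, -0.001]
ft_force: [-0.0, 0.3, 0.2]
gripper_width: 0.007
```

Request:
{"method": "apply_moves", "body": {"targets": [[-1, [-0.003, 0, 0], 0], [-1, [-0.006, 0, 0], 0], [-1, [-0.009, 0, 0], 0], [-1, [-0.011, 0, 0], 0], [-1, [-0.013, 0, 0], 0], [-1, [-0.015, 0, 0], 0], [-1, [-0.016, 0, 0], 0], [-1, [-0.016, 0, 0], 0]]}}

```text
clock: 40.4
position: [0.5863, -0.171, 0.3215]
tcp_rot: [0.0, 0.711, -0.703, -0.0]
ft_force: [-0.1, 1.4, -1.2]
gripper_width: 0.005
```

Run:
```python
from h import *
s=ctrl.observe(); print(s['clock'],s['position'],s['gripper_width'],s['ft_force'])
c=cam('wrist'); save(c,'w17.png')
```

```text
40.4 [ 0.58626231 -0.17099665  0.32152845] 0.005353823212834229 [-0.10806746  1.38208149 -1.15981425]
```

View pics/w17.png

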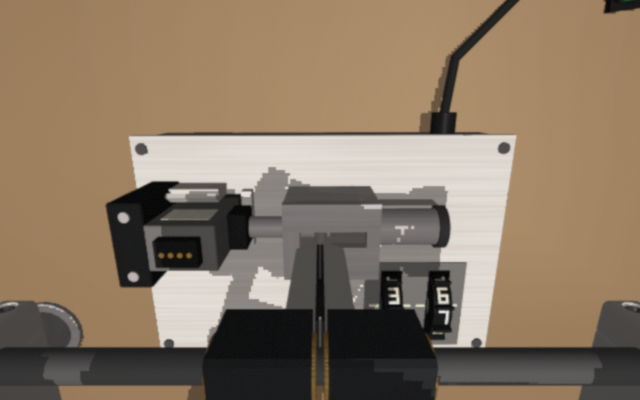

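Request:
{"method": "apply_moves", "body": {"targets": [[-1, [-0.001, 0, 0], 0], [-1, [-0.002, 0, 0], 0], [-1, [-0.003, 0, 0], 0], [-1, [-0.004, 0, 0], 0], [-1, [-0.004, 0, 0], 0], [-1, [-0.004, 0, 0], 0], [-1, [-0.004, 0, 0], 0], [-1, [-0.004, 0, 0], 0]]}}

```text
clock: 41.25
position: [0.583, -0.1709, 0.3215]
tcp_rot: [-0.001, 0.711, -0.703, 0.001]
ft_force: [14.0, -1.2, -7.3]
gripper_width: 0.003
```

It met the notch end at 14 N. Backing off and lifting clear.

Request:
{"method": "apply_moves", "body": {"targets": [[-1, [0.002, 0, 0], 0], [-1, [0.006, 0, 0], 0], [-1, [0.012, 0, 0.005], 0], [-1, [0.012, 0, 0.03], 0], [-1, [0.012, 0, 0.06], 0], [-1, [0, -0.01, 0.09], 0], [-1, [-0.03, -0.02, 0.1], 0], [-1, [-0.04, -0.02, 0.1], 0]]}}

```text
clock: 42.05
position: [0.541, -0.1917, 0.4239]
tcp_rot: [-0.0, 0.711, -0.703, 0.001]
ft_force: [1.1, 0.0, 0.1]
gripper_width: 0.003
```

Request:
{"method": "apply_moves", "body": {"targets": [[-1, [-0.04, 0, 0], 0], [-1, [-0.04, 0, 0], 0], [-1, [-0.04, 0, 0], 0], [-1, [-0.04, 0, 0], 0], [-1, [-0.04, 0, 0], 0], [-1, [-0.04, 0, 0], 0], [-1, [-0.04, 0, 0], 0], [-1, [-0.04, 0, 0], 0]]}}

```text
clock: 42.85
position: [0.5025, -0.191, 0.4214]
tcp_rot: [0.0, 0.711, -0.703, -0.0]
ft_force: [-0.2, -1.1, -0.7]
gripper_width: 0.005
```

Run:
```python
from h import *
from scipy.optimize import least_squares
s=ctrl.observe(); print(s['clock'],s['position'],s['gripper_width'],s['ft_force'])
for n in ('wrist','scene'):
    c=cam(n); X=cloud(c)
    m=(X[...,2]>.122)&(X[...,2]<.15)&(abs(X[...,0]-.567)<.022)&(abs(X[...,1]+.17)<.022); P=X[m]
    if len(P)>10: print(n,len(P),least_squares(lambda p:np.linalg.norm(P-p,axis=1)-.01,[.567,-.17,.13],loss='soft_l1',f_scale=.001).x.round(4),P.min(0).round(4),P.max(0).round(4))
    if n=='wrist':
        m=(X[...,2]>.119)&(X[...,2]<.127)&(abs(X[...,0]-.587)<.02)&(abs(X[...,1]+.092)<.02); P=X[m]; print('plug',np.percentile(P,[1,50,99],axis=0).round(4),len(P))
    save(c,'e_'+n+'.png')
save(c,'e_sc.png',(130,190,290,320),4.6)
```

```text
42.85 [ 0.5025477  -0.19098225  0.42142842] 0.0051331690476052036 [-0.15447528 -1.08170881 -0.72036511]
wrist 574 [ 0.5657 -0.1712  0.129 ] [ 0.5558 -0.1811  0.1284] [ 0.5755 -0.1621  0.14  ]
plug [[ 0.5792 -0.1044  0.1196]
 [ 0.5871 -0.0926  0.1219]
 [ 0.595  -0.0808  0.1236]] 758
scene 74 [ 0.5647 -0.1719  0.1291] [ 0.558  -0.1788  0.1256] [ 0.5763 -0.1624  0.1425]
```

View pics/e_wrist.png

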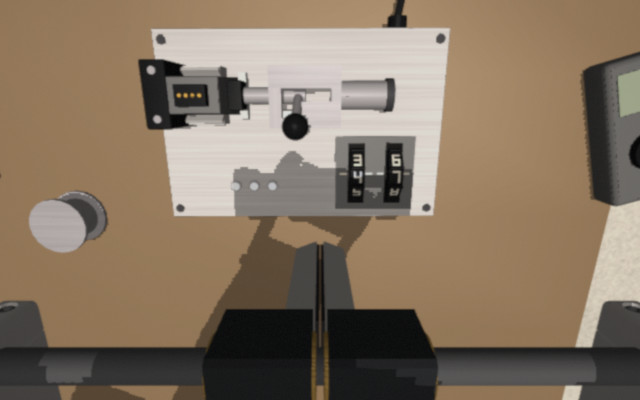

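View pics/e_sc.png

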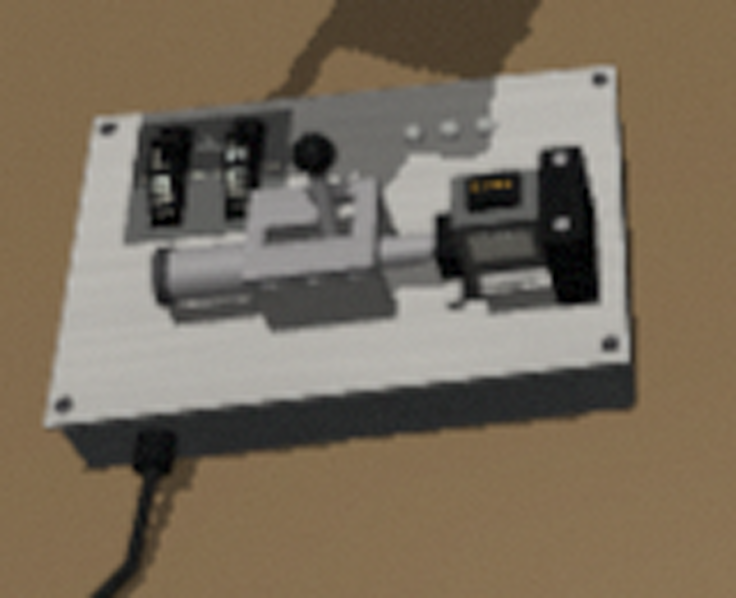

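```bash
python3 -c "
from rig import ctrl
print(ctrl.job_done()); print(ctrl.observe()['clock'])"
```

```text
the job is handed in; nothing more can be done
None
the job is handed in; nothing more can be done
```

I handed the job in at about 43 s. The module stands upright in the nest, plug up, the wheels read 47, and the slide is held in its notch with the gripper clear. `job_done()` reports no verdict.

**How it went:**
- **Standing the module:** the first try at tipping it up failed because the module did not pivot in the fingers. I set it back, regripped with less force and contact, and it stood.
- **Placing it:** I regripped it across its 28 mm and set it in the nest.
- **Wheels:** I moved the tens wheel from 6 to 4. The units wheel started between 3 and 4, and I moved it to 7. One tens pass slid over the rib and had to be repeated lower.
- **Slide:** I pushed it in and swung the handle. On release the handle stood only about 0.33 rad over. I nudged it to the notch end, feeling 14 N there.

**Last checks, all from the cameras:**
- **Module:** the plug is within about 1 mm of the clamped place in x and y. Its height and the level top fit a seated module.
- **Wheels:** 4 and 7 are at the index marks.
- **Slide:** the ball is at (0.5655, -0.171, 0.129). That gives about 21 mm of travel and about 0.42 rad of swing, and it stayed there after release.
- **Contact head:** I did not measure how far it is pressed back. It looks pressed against the module in the pictures.
- **Bystanders and look-alikes:** I did not touch the bottle, reel, brush or look-alikes, but I did not re-measure where they ended up.

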